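# Move a row of samples to the microscope tray in reverse order

### The arm

A 6-joint arm with a two-finger parallel gripper is mounted at the origin on a cart in front of the work surface, level with it; the furniture and walls round the work are solid. World frame = base frame: x ahead of the robot, y to its left, z up, the work surface at z = 0. Lengths are in m, angles in rad, forces in N, time in s.
With the tool pointing down it reaches from about 0.375 to 0.975 m from the base axis. Payload 3.8 kg.
Tool frame: the origin (TCP) lies at the very end of the fingers, on their centre line; the grasp point (between the pads) lies 19 mm behind it; y points along the fingers, x is the direction in which the jaws open and shut, and the axes are right-handed (so a half turn about y gives the same grasp; the last joint's range is limited). The gripper opens to 85 mm and grips with 20 to 120 N. Pads are 22 mm wide; open, the fingers measure 114 mm over their backs; the gripper's body (76 mm by 85 mm) begins 54 mm behind the grasp point. The pads swing forward as they close: fully open they stand 13 mm farther back than shut.
Start: joints at [-1.302, 0.264, 1.604, -0, 1.274, -0.037], TCP at [0.203, -0.644, 0.231] pointing down, gripper open.
Joint ranges: [-2.63, 2.63], [-0.94, 2.18], [0.31, 2.57], [-1.31, 4.45], [0, 2.66], [-2.55, 2.55]. Speed limits (rad/s): [2.57, 2.57, 3.14, 3.14, 3.14, 3.14].

### API

Orientations are given as a rotation vector (axis times angle).
In Python, from workcell import bot, cams gives the robot as it stands.
- The arm moves only by the tool play_rows, never from a script. Its argument "motion" is a list of rows, each a list of 2 entries, a list of its own where there are three numbers: the shift along the world's x, y, z normalised to -1 to 1, where 1 is 400 mm, then the turn, a rotation vector about the world's x, y, z normalised to -1 to 1, where 1 is pi/4 rad. In form: [[[tx, ty, tz], [ax, ay, az]], ...]. A call has 1 to 10 rows; each row is the pose to reach, as a shift and turn from the pose commanded when the call began; what a row does not reach only later rows make up. A row lasts 1/8 s, in which the tool goes at most 62.5 mm and 10.7 degrees, less where a joint would pass 70% of its speed; a pose out of reach is approached as far as the arm can. A call with a number of a shift or a turn outside -1 to 1 is refused whole. A call with a gripper value outside its range is refused whole. "gripper" is the closure, from 0 (fully open) to 1 (shut), set as the call begins (left out, the last holds). The fingers move at their own pace and stop on an object; "squeeze" is the grip in N (left out, the last holds). Time passes only in rows, so rows that repeat a pose let the fingers close. It gives the time, the measured TCP pose, the force and the opening at its end, in the units of the state.
- bot.read_state(): the state, without advancing time (a new reading comes with each control period).
- cams.read_camera(name): name is "scene" or "top" or "wrist"; returns (picture, depth): 384x512x3 uint8, red, green, blue; 384x512 float32, m along the optical axis (not along the pixel's ray), 0 where there is no reading.
- cams.calibration(name): a dict with "mtx" (3x3 intrinsics, pixels), "R" (3x3) and "t" (3): a world point X has camera coordinates R X + t; the wrist camera has in their place "tool_from_camera" (4x4, takes a point from camera to tool coordinates, whose origin is the TCP and whose axes are the tool frame's). Camera axes: x right, y down, z forward; pixel columns grow to the right and rows downward; lengths in m; the calibration is good to about 2 mm. A picture is of the moment at which its call begins: read the wrist's pose just before it. calibration takes no time and is no camera call.
- bot.finish_job(): hands the job in, once; it reports no verdict.
Trained networks look in the newest picture that a camera, given by its name, has taken for a name from the list of things; names that differ only in an ending like _2 or _b are one class to them, and where a whole thing is asked for, a point or a joint stands for the part that bears it (a point fixed in the world has none). Each returns a list of dicts, best first, with "conf" (0 to 1); they miss things now and then, are a little off and sometimes report something else, mostly with a low value. They report only what shows in the picture. A call takes as long as a camera call. They do not tell look-alikes from the thing itself.
- cams.recognise(camera, label): "xyz" ([x, y, z] in m, in the coordinates of the camera as it stood for that picture, good to about 4 mm: the middle of the surface that is visible of it).
- cams.regions_of(camera, label): "mask" (384x512 bool, what is visible of it).
- cams.mark_of(camera, label): "xyz" ([x, y, z] in m, in the coordinates of the camera as it stood for that picture, good to about 4 mm: a listed point, or the origin of a listed thing).
The state is a dict: "time": time; "q": joint angles; "joint_vel": joint speeds; "joint_torque": joint torques, N m; "tool_pos": TCP position; "tcp_rot": TCP orientation; "wrist_force": force on the tool from outside, world axes, zero at the start; "torque": the same for the moment, N m; "width": opening from 0.0 (shut) to 1.0 (fully open).
Only numpy, scipy, OpenCV 4.12 (cv2) and the standard library are available. Lean on these libraries where they do the work, as an engineer would, in place of code of your own. Each camera call takes 0.05 s, during which the arm holds its last target.

### The job

Move the four samples (two vials and two pucks) from the seats of the old rack into the empty four-cell tray, in reverse order: the sample nearest the old rack's thumb tab goes into the cell farthest from the tray's thumb tab, the next one into the next cell, and so on, so that the one farthest from the old tab ends nearest the new tab. One sample to a cell, each standing upright on the cell floor and let go; do not knock any of them over on the way.

Things in the scene. Friction and masses are not known exactly. Their poses are not given: they have to be found in the camera images.
- vial_white_cap: sample vial, grey-green glass with a ribbed white screw cap, 22 mm across, 52 mm tall, its body (below the cap, up to 41 mm) 20 mm across. Loose, about 20 to 40 g. Origin: centre of its underside; z up its axis. At the start it stands upright in its own round seat on the old rack.
- vial_black_cap: sample vial, brown glass with a black screw cap, 22 mm across, 52 mm tall, its body (below the cap, up to 41 mm) 20 mm across. Loose, about 20 to 40 g. Origin: centre of its underside; z up its axis. At the start it stands upright in its own round seat on the old rack.
- puck_wide: moulded specimen puck, a black upright cylinder 30 mm across, 18 mm tall, a pale paper label on its top. Loose, about 20 to 40 g. Origin: centre of its underside; z up its axis. At the start it stands upright in its own round seat on the old rack.
- puck_narrow: moulded specimen puck, a dark green upright cylinder 25 mm across, 20 mm tall, a pale paper label on its top. Loose, about 20 to 40 g. Origin: centre of its underside; z up its axis. At the start it stands upright in its own round seat on the old rack.
- seat_vial_white_cap: round white seat, 41 mm across, 8 mm high, with a 26 mm bore 5 mm deep, fixed on the old rack; the vial_white_cap stands in it at the start, so its place shows where in the old row that sample stood. Origin: centre of its underside.
- seat_vial_black_cap: round white seat, 41 mm across, 8 mm high, with a 26 mm bore 5 mm deep, fixed on the old rack; the vial_black_cap stands in it at the start, so its place shows where in the old row that sample stood. Origin: centre of its underside.
- seat_puck_wide: round white seat, 41 mm across, 8 mm high, with a 34 mm bore 5 mm deep, fixed on the old rack; the puck_wide stands in it at the start, so its place shows where in the old row that sample stood. Origin: centre of its underside.
- seat_puck_narrow: round white seat, 41 mm across, 8 mm high, with a 29 mm bore 5 mm deep, fixed on the old rack; the puck_narrow stands in it at the start, so its place shows where in the old row that sample stood. Origin: centre of its underside.
- old_rack: fixed flat grey base, 50 x 188 x 5 mm, carrying the four white seats in a row along its y axis at y = +69, +23, -23, -69 mm, in an order that changes; sample undersides 8 mm, seat rims 13 mm above the worktop. Thumb tab (30 mm wide, 22 long, round steel button, 9 mm high) at its +y end. Origin: centre of the base's underside.
- new_tray: fixed aluminium tray, 50 x 188 mm, turned any way round; four empty cells in a row along its y axis, centres x = 0, y = +69, +23, -23, -69 mm; each 42 x 42 mm inside, floor 4 mm, wall tops 9 mm above the worktop, walls 4 mm thick. Thumb tab (30 mm wide, 22 long, round steel button, 9 mm high) at its +y end. Origin: centre of the tray's underside.
There are look-alikes about, which are no part of the job. Leave any purple look-alike of the puck_narrow alone.

How it is judged:
At the end, for the whole second after the job is handed in: Each sample is in the cell mirroring its old place (k-th from the old tab -> k-th from the tray end without tab), within 12 mm of the cell centre along each axis, underside on the cell floor (under 6.5 mm above the worktop), upright within 0.12 rad, released, at rest (((y of seat_vial_white_cap in the frame of old_rack between 0.049 and 0.089 m and y of vial_white_cap in the frame of new_tray between -0.081 and -0.057 m) or (y of seat_vial_white_cap in the frame of old_rack between 0.003 and 0.043 m and y of vial_white_cap in the frame of new_tray between -0.035 and -0.011 m) or (y of seat_vial_white_cap in the frame of old_rack between -0.043 and -0.003 m and y of vial_white_cap in the frame of new_tray between 0.011 and 0.035 m) or (y of seat_vial_white_cap in the frame of old_rack between -0.089 and -0.049 m and y of vial_white_cap in the frame of new_tray between 0.057 and 0.081 m)) and x of vial_white_cap in the frame of new_tray between -0.012 and 0.012 m and z of vial_white_cap in the frame of new_tray between 0.001 and 0.0065 m and angle between each of vial_white_cap, vial_black_cap, puck_wide, puck_narrow's own z axis and vertical below 0.12 rad and linear speed of each of vial_white_cap, vial_black_cap, puck_wide, puck_narrow below 0.02 m/s and contact force between the fingers and vial_white_cap below 0.05 N and ((y of seat_vial_black_cap in the frame of old_rack between 0.049 and 0.089 m and y of vial_black_cap in the frame of new_tray between -0.081 and -0.057 m) or (y of seat_vial_black_cap in the frame of old_rack between 0.003 and 0.043 m and y of vial_black_cap in the frame of new_tray between -0.035 and -0.011 m) or (y of seat_vial_black_cap in the frame of old_rack between -0.043 and -0.003 m and y of vial_black_cap in the frame of new_tray between 0.011 and 0.035 m) or (y of seat_vial_black_cap in the frame of old_rack between -0.089 and -0.049 m and y of vial_black_cap in the frame of new_tray between 0.057 and 0.081 m)) and x of vial_black_cap in the frame of new_tray between -0.012 and 0.012 m and z of vial_black_cap in the frame of new_tray between 0.001 and 0.0065 m and contact force between the fingers and vial_black_cap below 0.05 N and ((y of seat_puck_wide in the frame of old_rack between 0.049 and 0.089 m and y of puck_wide in the frame of new_tray between -0.081 and -0.057 m) or (y of seat_puck_wide in the frame of old_rack between 0.003 and 0.043 m and y of puck_wide in the frame of new_tray between -0.035 and -0.011 m) or (y of seat_puck_wide in the frame of old_rack between -0.043 and -0.003 m and y of puck_wide in the frame of new_tray between 0.011 and 0.035 m) or (y of seat_puck_wide in the frame of old_rack between -0.089 and -0.049 m and y of puck_wide in the frame of new_tray between 0.057 and 0.081 m)) and x of puck_wide in the frame of new_tray between -0.012 and 0.012 m and z of puck_wide in the frame of new_tray between 0.001 and 0.0065 m and contact force between the fingers and puck_wide below 0.05 N and ((y of seat_puck_narrow in the frame of old_rack between 0.049 and 0.089 m and y of puck_narrow in the frame of new_tray between -0.081 and -0.057 m) or (y of seat_puck_narrow in the frame of old_rack between 0.003 and 0.043 m and y of puck_narrow in the frame of new_tray between -0.035 and -0.011 m) or (y of seat_puck_narrow in the frame of old_rack between -0.043 and -0.003 m and y of puck_narrow in the frame of new_tray between 0.011 and 0.035 m) or (y of seat_puck_narrow in the frame of old_rack between -0.089 and -0.049 m and y of puck_narrow in the frame of new_tray between 0.057 and 0.081 m)) and x of puck_narrow in the frame of new_tray between -0.012 and 0.012 m and z of puck_narrow in the frame of new_tray between 0.001 and 0.0065 m and contact force between the fingers and puck_narrow below 0.05 N); the robot touches nothing.
It fails at once if the vial_white_cap is tipped over (angle between vial_white_cap's own z axis and vertical above 0.8 rad).
It fails at once if the vial_black_cap is tipped over (angle between vial_black_cap's own z axis and vertical above 0.8 rad).
It fails at once if the puck_wide is tipped over (angle between puck_wide's own z axis and vertical above 0.8 rad).
It fails at once if the puck_narrow is tipped over (angle between puck_narrow's own z axis and vertical above 0.8 rad).
It also fails if it takes over 96 s, if anything falls off the work surface, if the arm or the gripper's body presses on something with over 40 N, if the wrist force passes 120 N, or if a joint passes its speed limit or range.

## Working session

There is one attempt and no reset: what is moved stays moved. The work goes in short steps, Python scripts to look and compute and a tool call to move; the robot and the scene stay as the last step left them, time stands still between calls to the robot, and variables do not carry over. Pictures are saved under pics/ and viewed, and the job is handed in when it is done.

Besides the shell and the picture viewer there is one more tool, called by a JSON object that holds its "method" and its "body", one argument or row to a line. play_rows: Moves the arm, as the interface text tells. Its arguments: {"type":"object","properties":{"motion":{"type":"array","items":{"type":"array"}},"gripper":{"type":"number"},"squeeze":{"type":"number"}},"required":["motion"]}

```bash
ls; mkdir -p pics; cat > h.py <<'E'
import numpy as np, cv2
from workcell import bot, cams
def save(name,im,scale=1.5):
    im=cv2.resize(im[:,:,::-1],None,fx=scale,fy=scale,interpolation=cv2.INTER_CUBIC); cv2.imwrite('pics/'+name,im)
def toworld(cam,p):
    c=cams.calibration(cam); return np.array(c['R']).T@(np.array(p)-np.array(c['t']))
E
python3 - <<'E'
from h import *
np.set_printoptions(precision=4,suppress=True)
print(bot.read_state())
for n in ['scene','top','wrist']:
    im,d=cams.read_camera(n); save(n+'0.png',im); np.save(n+'0.npy',d); cv2.imwrite(f'pics/{n}0raw.png',im[:,:,::-1]); print(n,cams.calibration(n))
for l in ['old_rack','new_tray','vial_white_cap','vial_black_cap','puck_wide','puck_narrow','seat_vial_white_cap','seat_puck_wide']:
    for cam in ['top']:
        for r in cams.mark_of(cam,l): print(l,cam,r['conf'],toworld(cam,r['xyz']))
print(bot.read_state()['time'])
E
```

```text
pics
{'time': 0.0, 'q': array([-1.3019,  0.2648,  1.6054,  0.    ,  1.2737, -0.0369]), 'joint_vel': array([ 0.0008,  0.0005, -0.    ,  0.003 ,  0.0019, -0.0003]), 'joint_torque': array([  0.0032, -51.5109, -36.7314,   0.0003,   0.0127,   0.    ]), 'tool_pos': array([ 0.203 , -0.643 ,  0.2299]), 'tcp_rot': array([-1.3371,  0.9823, -0.9793]), 'wrist_force': array([ 0.6741, -0.3351,  1.1031]), 'torque': array([ 0.0225, -0.0126, -0.0165]), 'width': 1.0003919725336332}
scene {'mtx': array([[430.688 ,   0.    , 256.3541],
       [  0.    , 430.688 , 186.6018],
       [  0.    ,   0.    ,   1.    ]]), 'R': array([[ 0.856 , -0.5167,  0.015 ],
       [-0.3976, -0.6767, -0.6196],
       [ 0.3303,  0.5244, -0.7848]]), 't': array([-0.483 ,  0.2433,  0.7145])}
top {'mtx': array([[405.3604,   0.    , 260.2867],
       [  0.    , 405.3604, 184.9473],
       [  0.    ,   0.    ,   1.    ]]), 'R': array([[-0.0169, -0.9993,  0.0342],
       [-0.9835,  0.0104, -0.1808],
       [ 0.1803, -0.0367, -0.9829]]), 't': array([0.0034, 0.542 , 0.8076])}
wrist {'mtx': array([[325.9131,   0.    , 255.0925],
       [  0.    , 325.9131, 192.5127],
       [  0.    ,   0.    ,   1.    ]]), 'tool_from_camera': array([[ 1.    , -0.0009,  0.0003,  0.0004],
       [-0.0006, -0.3147,  0.9492, -0.1424],
       [-0.0008, -0.9492, -0.3147,  0.0794],
       [ 0.    ,  0.    ,  0.    ,  1.    ]])}
old_rack top 0.86 [ 0.538   0.1501 -0.0008]
new_tray top 0.85 [ 0.5713 -0.1269 -0.0003]
new_tray top 0.16 [0.5423 0.1669 0.0084]
vial_white_cap top 0.55 [0.5338 0.1218 0.0106]
vial_black_cap top 0.62 [ 0.5718 -0.128  -0.0016]
vial_black_cap top 0.55 [0.5505 0.2174 0.0054]
puck_wide top 0.43 [0.544  0.1667 0.0065]
puck_narrow top 0.53 [0.5295 0.078  0.0111]
puck_narrow top 0.41 [0.5385 0.0079 0.0021]
seat_vial_white_cap top 0.47 [0.5351 0.1263 0.0062]
seat_puck_wide top 0.66 [0.5445 0.1671 0.011 ]
0.55
```

View pics/top0.png

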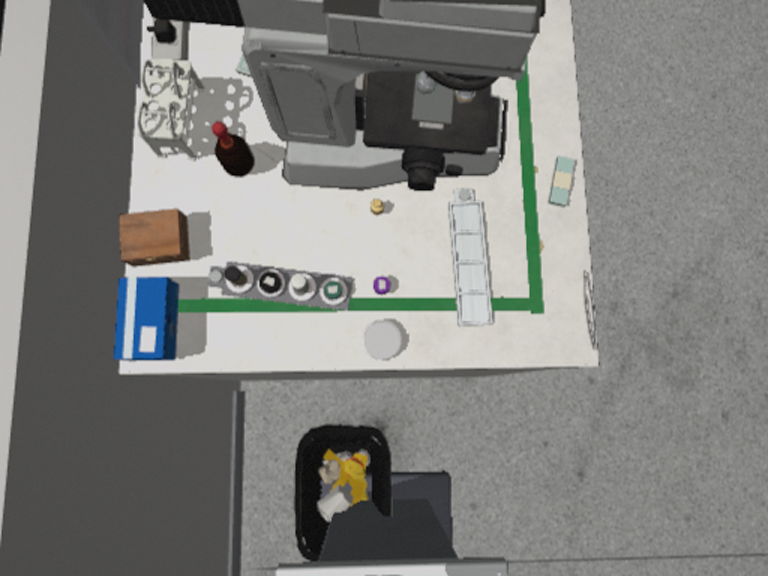

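View pics/scene0.png

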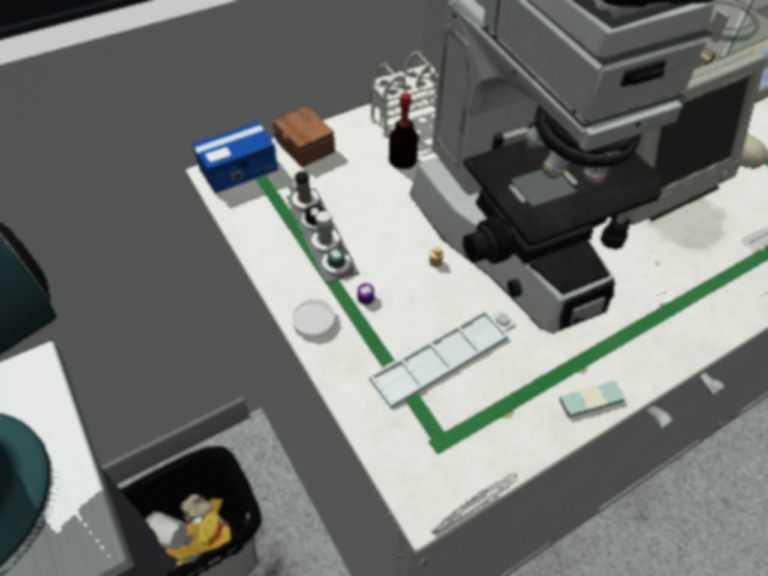

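Order from the old tab (top view, 768-wide pixels): black-capped vial (235,275), black puck (271,282), white-capped vial (301,287), green puck (334,290). The purple puck at (381,286) is the look-alike. The tray tab is at (463,195), the far end. Next I'll check a crop and measure.

```bash
python3 - <<'E'
from h import *
from scipy.spatial.transform import Rotation as Rn
np.set_printoptions(precision=4,suppress=True)
im=cv2.imread('pics/top0raw.png')[:,:,::-1]; d=np.load('top0.npy')
save('crop0.png',im[115:235,125:345],3.5)
c=cams.calibration('top');K=c['mtx'];R=c['R'];t=c['t']
v,u=np.mgrid[:384,:512]; P=np.stack([(u-K[0,2])/K[0,0]*d,(v-K[1,2])/K[1,1]*d,d],-1)
W=(P-t)@R; np.save('W0.npy',W)
def patch(u0,v0):print((u0,v0),W[v0,u0],W[v0-1:v0+2,u0-1:u0+2,2].mean())
for p in [(200,200),(270,220),(290,180),(235,145)]:patch(*p)
# tray & rack by mask
for l in ['new_tray','old_rack']:
    cams.read_camera('top')
    r=cams.regions_of('top',l)[0]; m=r['mask']&(d>0)
    hull=cv2.convexHull(np.argwhere(r['mask'])[:,::-1].astype(np.int32))
    rect=cv2.minAreaRect((W[m][:,:2]*1000).astype(np.float32)); print(l,r['conf'],m.sum(),rect, np.median(W[m][:,2]))
    print(cv2.boxPoints(rect))
print('R tool',Rn.from_rotvec(bot.read_state()['tcp_rot']).as_matrix())
# height map around microscope
for x0 in np.arange(.62,.84,.03):
  print(round(x0,2),[ (lambda s: round(float(s.max()),3) if s.size else None)(W[(abs(W[...,0]-x0)<.015)&(abs(W[...,1]-y0)<.015)&(d>0)][:,2]) for y0 in np.arange(-.24,.13,.03)])
E
```

```text
(200, 200) [0.5182 0.1277 0.0032] 0.006371603250275994
(270, 220) [ 0.4723 -0.026  -0.    ] -0.0008017199608387547
(290, 180) [ 0.5618 -0.073  -0.0008] 0.0001817218462346529
(235, 145) [0.644  0.0501 0.0001] -0.000993585644573987
new_tray 0.72 2026 ((583.4796752929688, -125.75324249267578), (212.5111846923828, 54.843753814697266), 1.9139844179153442) 0.004461349556650007
[[ 476.3675 -101.8955]
 [ 478.1992 -156.7087]
 [ 690.5919 -149.611 ]
 [ 688.7601  -94.7978]]
old_rack 0.83 741 ((542.391357421875, 157.62997436523438), (209.22802734375, 49.73749923706055), 81.94988250732422) 0.0049148120345935695
[[503.1176  57.5294]
 [552.365   50.5642]
 [581.6652 257.7305]
 [532.4177 264.6957]]
R tool [[ 0.301   0.      0.9536]
 [-0.9536 -0.0001  0.301 ]
 [ 0.0001 -1.      0.    ]]
0.62 [0.004, 0.005, 0.004, 0.012, 0.011, 0.011, 0.004, 0.004, 0.004, 0.004, 0.004, 0.004, 0.004]
0.65 [0.005, 0.005, 0.004, 0.012, 0.011, 0.012, 0.104, 0.103, 0.034, 0.033, 0.006, 0.004, 0.004]
0.68 [0.014, 0.004, 0.005, 0.009, 0.166, 0.165, 0.165, 0.167, 0.16, 0.04, 0.044, 0.032, 0.025]
0.71 [0.005, 0.004, 0.06, 0.318, 0.419, 0.42, 0.42, 0.42, 0.419, 0.393, 0.392, 0.266, 0.074]
0.74 [0.005, 0.004, 0.074, 0.375, 0.392, 0.282, 0.284, 0.277, 0.407, 0.393, 0.393, 0.383, 0.378]
0.77 [0.005, 0.005, 0.073, 0.077, 0.166, 0.167, 0.166, 0.167, 0.166, 0.176, 0.184, None, None]
0.8 [0.003, 0.004, 0.073, 0.077, None, None, None, 0.167, 0.166, 0.171, 0.143, None, None]
0.83 [0.004, 0.004, 0.003, None, None, None, None, None, None, 0.072, None, None, None]
```

View pics/crop0.png

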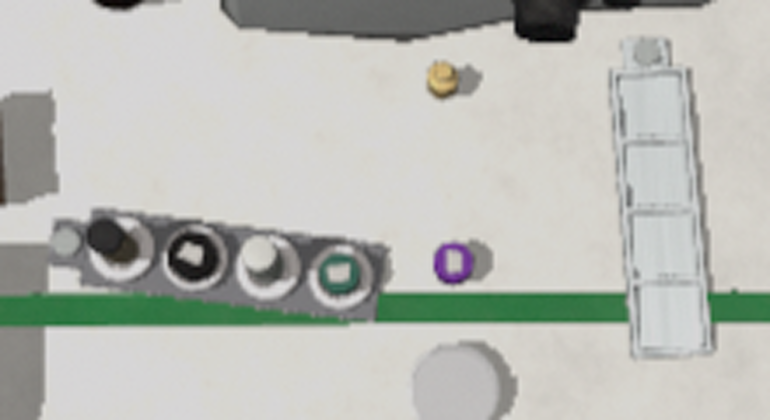

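View pics/wrist0.png

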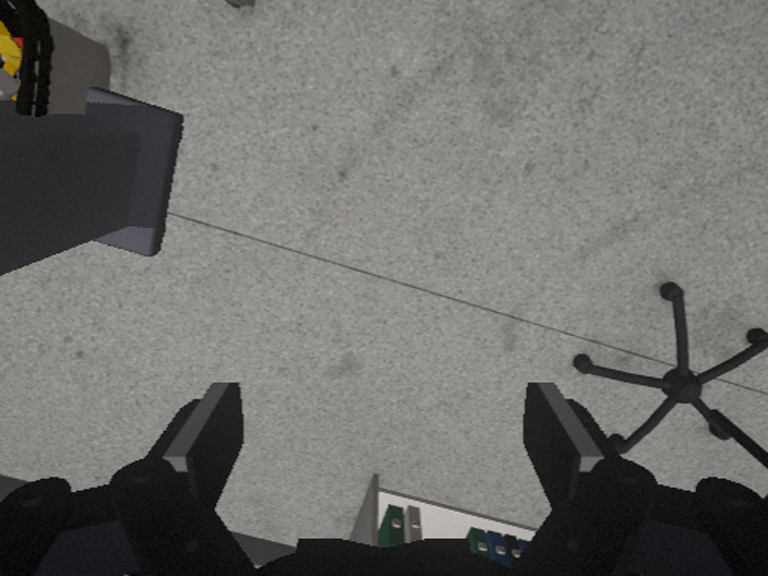

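```bash
python3 - <<'E'
from h import *
np.set_printoptions(precision=4,suppress=True)
W=np.load('W0.npy');d=np.load('top0.npy')
c=cams.calibration('top');K=c['mtx'];R=c['R'];t=c['t']
def at(px,z):
    u,v=px; r=R.T@np.array([(u-K[0,2])/K[0,0],(v-K[1,2])/K[1,1],1]); C=-R.T@t
    return C+r*(z-C[2])/r[2]
f=lambda p:(125+(p[0]+.5)/3.5-.5,115+(p[1]+.5)/3.5-.5)
q=np.array([at(f(p),.009) for p in [(610,70),(692,68),(714,352),(634,357)]]); print(q,q.mean(0))
ax=(q[0]+q[1]-q[2]-q[3])/2; print('tray axis',ax,np.degrees(np.arctan2(ax[1],ax[0])),np.linalg.norm(ax))
s=np.array([at(f(p),.013) for p in [(120,246),(193,257),(267,266),(340,275)]]);print(s,np.diff(s,axis=0), s.mean(0))
print('cam',-R.T@t)
m=(W[...,2]>.06)&(W[...,0]<.8)&(W[...,1]>-.3)&(W[...,1]<.1)&(d>0)
# occupancy: min x per y bin and z band
for zl,zh in [(.06,.12),(.12,.2),(.2,.3),(.3,.5)]:
  print(zl,[(round(y0,2),(lambda s: round(float(np.percentile(s,3)),3) if s.size>4 else None)(W[m&(W[...,2]>zl)&(W[...,2]<zh)&(abs(W[...,1]-y0)<.01)][:,0])) for y0 in np.arange(-.2,.09,.02)])
ds=np.load('scene0.npy');c=cams.calibration('scene');K=c['mtx'];R=c['R'];t=c['t']
v,u=np.mgrid[:384,:512]; P=np.stack([(u-K[0,2])/K[0,0]*ds,(v-K[1,2])/K[1,1]*ds,ds],-1)
W=(P-t)@R; m=ds>0
print('scene')
for zl,zh in [(.02,.06),(.06,.12),(.12,.2),(.2,.3),(.3,.5)]:
  print(zl,[(round(y0,2),(lambda s: round(float(np.percentile(s,3)),3) if s.size>4 else None)(W[m&(W[...,0]>.6)&(W[...,2]>zl)&(W[...,2]<zh)&(abs(W[...,1]-y0)<.01)][:,0])) for y0 in np.arange(-.2,.09,.02)])
E
```

```text
[[ 0.6648 -0.0955  0.009 ]
 [ 0.6658 -0.1492  0.009 ]
 [ 0.4802 -0.1547  0.009 ]
 [ 0.4777 -0.1042  0.009 ]] [ 0.5721 -0.1259  0.009 ]
tray axis [0.1864 0.0071 0.    ] 2.194764238368088 0.18651466504346192
[[0.5511 0.2163 0.013 ]
 [0.5436 0.1709 0.013 ]
 [0.5374 0.1248 0.013 ]
 [0.5312 0.0793 0.013 ]] [[-0.0075 -0.0454  0.    ]
 [-0.0062 -0.0461  0.    ]
 [-0.0062 -0.0455  0.    ]] [0.5408 0.1478 0.013 ]
cam [0.3875 0.0274 0.8917]
0.06 [(np.float64(-0.2), None), (np.float64(-0.18), 0.73), (np.float64(-0.16), 0.723), (np.float64(-0.14), 0.72), (np.float64(-0.12), 0.718), (np.float64(-0.1), 0.719), (np.float64(-0.08), 0.684), (np.float64(-0.06), 0.663), (np.float64(-0.04), 0.664), (np.float64(-0.02), 0.672), (np.float64(-0.0), 0.704), (np.float64(0.02), 0.7), (np.float64(0.04), 0.699), (np.float64(0.06), 0.7), (np.float64(0.08), 0.701)]
0.12 [(np.float64(-0.2), None), (np.float64(-0.18), None), (np.float64(-0.16), None), (np.float64(-0.14), 0.733), (np.float64(-0.12), 0.685), (np.float64(-0.1), 0.686), (np.float64(-0.08), 0.688), (np.float64(-0.06), 0.69), (np.float64(-0.04), 0.693), (
[... 2373 characters left out ...]
2), 0.713), (np.float64(-0.1), 0.715), (np.float64(-0.08), 0.715), (np.float64(-0.06), 0.717), (np.float64(-0.04), 0.72), (np.float64(-0.02), 0.721), (np.float64(-0.0), 0.723), (np.float64(0.02), 0.725), (np.float64(0.04), 0.726), (np.float64(0.06), 0.726), (np.float64(0.08), 0.724)]
0.3 [(np.float64(-0.2), None), (np.float64(-0.18), 0.714), (np.float64(-0.16), 0.718), (np.float64(-0.14), 0.711), (np.float64(-0.12), 0.704), (np.float64(-0.1), 0.706), (np.float64(-0.08), 0.708), (np.float64(-0.06), 0.71), (np.float64(-0.04), 0.711), (np.float64(-0.02), 0.713), (np.float64(-0.0), 0.716), (np.float64(0.02), 0.718), (np.float64(0.04), 0.719), (np.float64(0.06), 0.722), (np.float64(0.08), 0.729)]
```

{"method": "play_rows", "body": {
  "motion": [
    [[0.42,0.985,0],[0,0,0.717]],
    [[0.42,0.985,0],[0,0,0.717]],
    [[0.42,0.985,0],[0,0,0.717]],
    [[0.42,0.985,0],[0,0,0.717]],
    [[0.42,0.985,0],[0,0,0.717]],
    [[0.42,0.985,0],[0,0,0.717]],
    [[0.42,0.985,0],[0,0,0.717]],
    [[0.42,0.985,0],[0,0,0.717]]
  ]
}}

```text
time: 1.75
tool_pos: [0.3722, -0.2468, 0.2316]
tcp_rot: [-1.501, 0.544, -0.546]
wrist_force: [-0.7, -1.0, 0.2]
width: 1.001
```

{"method": "play_rows", "body": {
  "motion": [
    [[0.42,0.985,-0.06],[0,0,0.717]],
    [[0.42,0.985,-0.06],[0,0,0.717]],
    [[0.42,0.985,-0.06],[0,0,0.717]],
    [[0.42,0.985,-0.06],[0,0,0.717]],
    [[0.42,0.985,-0.06],[0,0,0.717]],
    [[0.42,0.985,-0.06],[0,0,0.717]],
    [[0.42,0.985,-0.06],[0,0,0.717]],
    [[0.42,0.985,-0.06],[0,0,0.717]],
    [[0.42,0.985,-0.06],[0,0,0.717]]
  ],
  "gripper": 0.3
}}

```text
time: 2.88
tool_pos: [0.5393, 0.1432, 0.2069]
tcp_rot: [-1.569, 0.11, -0.108]
wrist_force: [0.3, -0.4, 0.8]
width: 0.698
```

```bash
cat >> h.py <<'E'
from scipy.spatial.transform import Rotation as Rn
def wristpose(s):
    T=np.eye(4);T[:3,:3]=Rn.from_rotvec(s['tcp_rot']).as_matrix();T[:3,3]=s['tool_pos']
    return T@np.array(cams.calibration('wrist')['tool_from_camera'])
def pix(T,u,v,z):
    K=cams.calibration('wrist')['mtx']; r=T[:3,:3]@np.array([(u-K[0,2])/K[0,0],(v-K[1,2])/K[1,1],1]); C=T[:3,3]
    return C+r*(z-C[2])/r[2]
def st(s=None):
    s=s or bot.read_state(); Rt=Rn.from_rotvec(s['tcp_rot']).as_matrix()
    print('t',round(s['time'],2),'pos',s['tool_pos'].round(4),'jaw deg',np.degrees(np.arctan2(Rt[1,0],Rt[0,0])).round(2),'tooly',Rt[:,1].round(3),'w',round(s['width'],3),'F',s['wrist_force'].round(1),'q',s['q'].round(2))
    return s
E
python3 - <<'E'
from h import *
np.set_printoptions(precision=4,suppress=True)
s=st(); im,d=cams.read_camera('wrist'); save('wrist1.png',im)
T=wristpose(s); np.savez('w1.npz',T=T,im=im,d=d)
for l in ['old_rack','vial_white_cap','vial_black_cap','puck_wide','puck_narrow','seat_vial_white_cap','seat_vial_black_cap','seat_puck_wide','seat_puck_narrow']:
    for r in cams.mark_of('wrist',l): print(l,r['conf'],(T@np.r_[r['xyz'],1])[:3])
E
```

```text
t 2.88 pos [0.5393 0.1432 0.2069] jaw deg -7.96 tooly [-0.001 -0.001 -1.   ] w 0.698 F [ 0.3 -0.4  0.8] q [ 0.22  0.06  1.88 -0.    1.2   0.35]
old_rack 0.58 [0.5348 0.1465 0.0034]
old_rack 0.29 [0.539  0.1705 0.0094]
vial_white_cap 0.85 [0.5419 0.124  0.0041]
vial_black_cap 0.77 [0.5489 0.2146 0.0051]
puck_wide 0.64 [0.5415 0.1691 0.0073]
puck_wide 0.41 [0.5406 0.1726 0.0016]
puck_narrow 0.68 [0.5273 0.078  0.0091]
puck_narrow 0.44 [ 0.567  -0.1244  0.0004]
seat_vial_white_cap 0.86 [0.5359 0.126  0.0026]
seat_vial_black_cap 0.77 [0.5505 0.2169 0.0035]
seat_puck_wide 0.85 [0.539  0.1715 0.0007]
seat_puck_wide 0.16 [0.5369 0.1475 0.0029]
seat_puck_narrow 0.65 [0.5283 0.0808 0.0058]
seat_puck_narrow 0.57 [0.5389 0.1705 0.0106]
seat_puck_narrow 0.43 [0.5467 0.2157 0.0041]
```

View pics/wrist1.png

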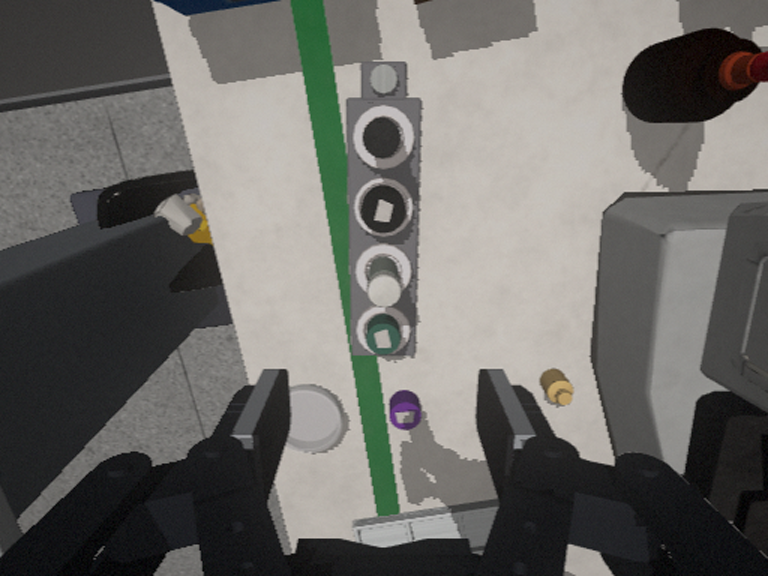

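Order from the tab (384,78): brown vial with black cap (384,138), black puck (384,210), white-capped vial (384,288), dark green puck (383,335). The purple puck at (405,410) is off the rack and is the look-alike to leave alone.

```bash
python3 - <<'E'
from h import *
np.set_printoptions(precision=4,suppress=True)
z=np.load('w1.npz'); T=z['T']; im=z['im']
s=np.array([pix(T,u/1.5,v/1.5,.013) for u,v in [(384.5,138),(384,210),(383,272),(383,331)]]); print(s,s.mean(0),np.diff(s,axis=0))
print('rack edges', [pix(T,u/1.5,v/1.5,.005) for u,v in [(348,98),(421,98),(352,356),(414,355)]])
print('black cap top',pix(T,383/1.5,138/1.5,.060),'wide top',pix(T,383/1.5,209/1.5,.026),'white top',pix(T,384/1.5,293/1.5,.060),'green',pix(T,383/1.5,337/1.5,.028))
save('crop1.png',im[30:250,190:310],2.7)
E
```

```text
[[0.5493 0.215  0.013 ]
 [0.5425 0.1681 0.013 ]
 [0.5356 0.1242 0.013 ]
 [0.5292 0.0788 0.013 ]] [0.5392 0.1465 0.013 ] [[-0.0069 -0.0468  0.    ]
 [-0.0069 -0.0439  0.    ]
 [-0.0064 -0.0454 -0.    ]]
rack edges [array([0.5291, 0.243 , 0.005 ]), array([0.5765, 0.2363, 0.005 ]), array([0.502 , 0.0578, 0.005 ]), array([0.5498, 0.0519, 0.005 ])]
black cap top [0.5485 0.2162 0.06  ] wide top [0.5422 0.171  0.026 ] white top [0.5363 0.1243 0.06  ] green [0.5295 0.0806 0.028 ]
```

View pics/crop1.png

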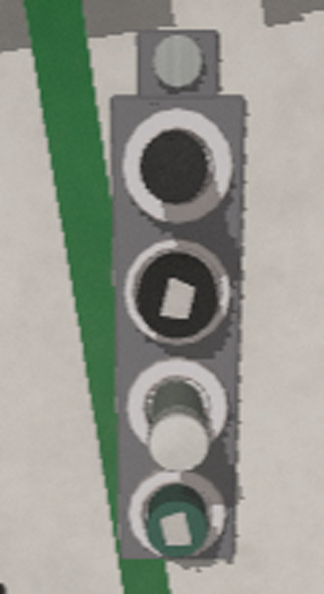

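```bash
python3 - <<'E'
from h import *
W=np.load('W0.npy')
m=(W[...,2]>.03)&(W[...,1]>.22)&(W[...,1]<.45)&(W[...,0]>.4)&(W[...,0]<.7)
print(W[m].min(0),W[m].max(0)); n=m&(W[...,1]<.28);print(W[n].min(0),W[n].max(0))
E
```

```text
[0.40000732 0.22041554 0.03002332] [0.69999119 0.43313843 0.25358756]
[0.54031435 0.22041554 0.05664308] [0.55933279 0.22550746 0.06161783]
```

{"method": "play_rows", "body": {
  "motion": [
    [[0.025,0.18,-0.15],[0,0,0]],
    [[0.025,0.18,-0.267],[0,0,0]],
    [[0.025,0.18,-0.267],[0,0,0]],
    [[0.025,0.18,-0.267],[0,0,0]]
  ]
}}

```text
time: 3.88
tool_pos: [0.549, 0.2161, 0.1004]
tcp_rot: [-1.569, 0.109, -0.108]
wrist_force: [0.2, -0.0, 0.1]
width: 0.698
```

```bash
python3 - <<'E'
from h import *
s=st(); im,d=cams.read_camera('wrist'); save('wrist2.png',im)
E
```

```text
t 3.88 pos [0.549  0.2161 0.1004] jaw deg -7.92 tooly [-0.001 -0.001 -1.   ] w 0.698 F [ 0.2 -0.   0.1] q [ 0.33  0.22  1.91 -0.    1.01  0.47]
```

View pics/wrist2.png

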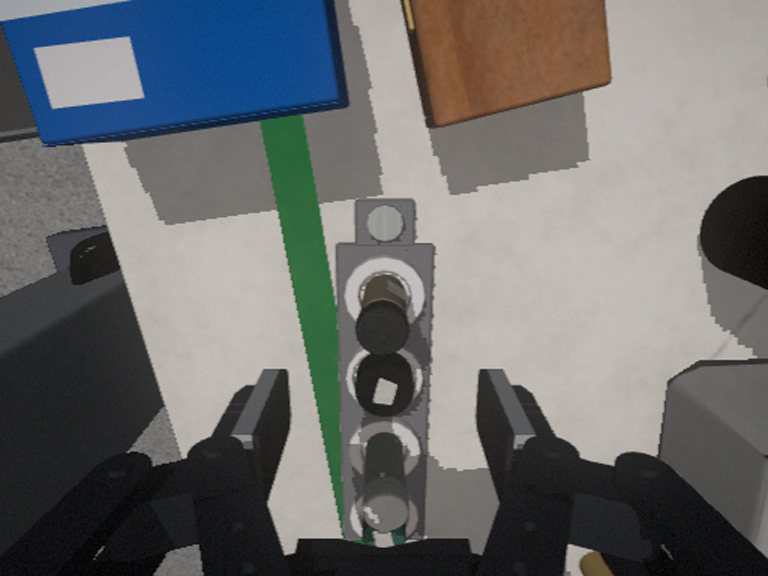

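{"method": "play_rows", "body": {
  "motion": [
    [[0,-0.001,-0.12],[0,0,0]],
    [[0,-0.001,-0.171],[0,0,0]],
    [[0,-0.001,-0.171],[0,0,0]],
    [[0,-0.001,-0.171],[0,0,0]]
  ]
}}

```text
time: 4.42
tool_pos: [0.5507, 0.2161, 0.0339]
tcp_rot: [-1.567, 0.107, -0.111]
wrist_force: [0.2, -0.3, 0.0]
width: 0.697
```

{"method": "play_rows", "body": {
  "motion": [
    [[0,0,0],[0,0,0]],
    [[0,0,0],[0,0,0]],
    [[0,0,0],[0,0,0]],
    [[0,0,0],[0,0,0]],
    [[0,0,0],[0,0,0]],
    [[0,0,0],[0,0,0]]
  ],
  "gripper": 1,
  "squeeze": 25
}}

```text
time: 5.18
tool_pos: [0.5499, 0.2163, 0.0331]
tcp_rot: [-1.567, 0.108, -0.11]
wrist_force: [-1.4, -0.2, 6.0]
width: 0.236
```

```bash
python3 - <<'E'
from h import *
s=st(); im,d=cams.read_camera('wrist'); save('wrist3.png',im)
E
```

```text
t 5.17 pos [0.5499 0.2163 0.0331] jaw deg -7.94 tooly [ 0.001  0.001 -1.   ] w 0.236 F [-1.4 -0.2  6. ] q [0.33 0.3  1.95 0.   0.88 0.47]
```

View pics/wrist3.png

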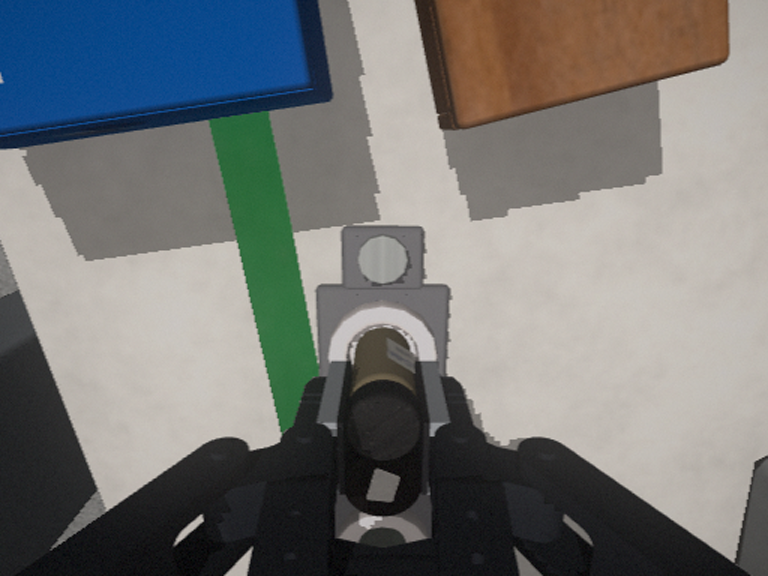

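{"method": "play_rows", "body": {
  "motion": [
    [[0,0,0.1],[0,0,0]],
    [[0,0,0.2],[0,0,0]],
    [[0,-0.1,0.25],[0,0,0.25]],
    [[0,-0.25,0.25],[0,0,0.5]],
    [[0,-0.4,0.25],[0,0,0.742]],
    [[0,-0.4,0.25],[0,0,0.742]]
  ]
}}

```text
time: 5.98
tool_pos: [0.5487, 0.0525, 0.1318]
tcp_rot: [-1.544, -0.347, 0.348]
wrist_force: [-0.6, 0.1, 0.3]
width: 0.236
```

{"method": "play_rows", "body": {
  "motion": [
    [[0,-0.1,0],[0,0,0.23]],
    [[-0.05,-0.25,0],[0,0,0.46]],
    [[-0.1,-0.4,0],[0,0,0.69]],
    [[-0.117,-0.46,0],[0,0,0.92]],
    [[-0.117,-0.46,0],[0,0,0.95]]
  ]
}}

```text
time: 6.6
tool_pos: [0.5012, -0.1304, 0.1317]
tcp_rot: [-1.366, -0.923, 0.924]
wrist_force: [-0.2, -0.0, -1.0]
width: 0.235
```

{"method": "play_rows", "body": {
  "motion": [
    [[0,0,0],[0,0,0.23]],
    [[0,0,0],[0,0,0.46]],
    [[0,0,0],[0,0,0.535]],
    [[0,0,0],[0,0,0.535]],
    [[0,0,0],[0,0,0.535]]
  ]
}}

```text
time: 7.22
tool_pos: [0.5022, -0.128, 0.1319]
tcp_rot: [-1.19, -1.237, 1.238]
wrist_force: [0.4, -0.4, -1.0]
width: 0.236
```

```bash
python3 - <<'E'
from h import *
s=st(); im,d=cams.read_camera('wrist'); save('wrist4.png',im); np.savez('w4.npz',T=wristpose(s),im=im,d=d)
im,d=cams.read_camera('top'); save('top4.png',im)
E
```

```text
t 7.22 pos [ 0.5022 -0.128   0.1319] jaw deg 92.21 tooly [-0.  0. -1.] w 0.236 F [ 0.4 -0.4 -1. ] q [-0.3   0.05  2.04 -0.    1.05 -1.91]
```

View pics/wrist4.png

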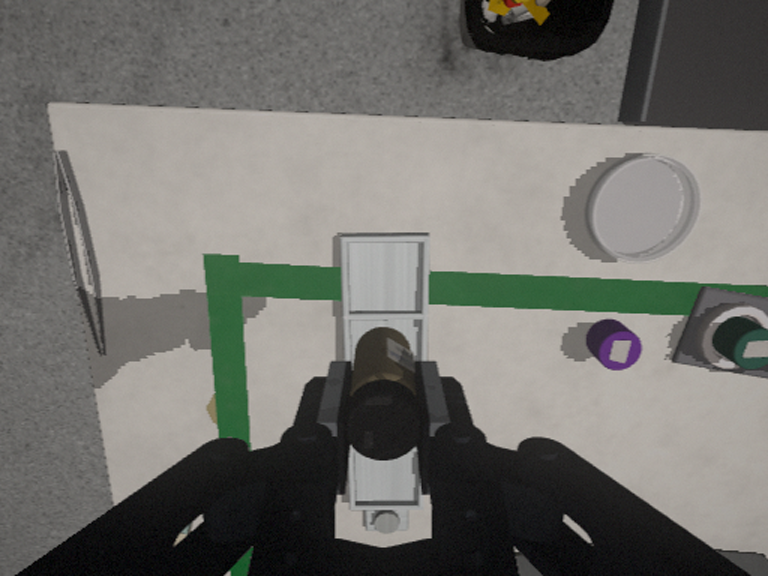

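```bash
python3 - <<'E'
from h import *
np.set_printoptions(precision=4,suppress=True)
T=np.load('w4.npz')['T']
P=lambda u,v:pix(T,u/1.5,v/1.5,.009)[:2]
a,b=P(341,236),P(429,234); print('near end corners',a,b,(a+b)/2,np.linalg.norm(a-b))
c,e=P(349,508),P(419,508); print('far',c,e,(c+e)/2,np.linalg.norm(c-e))
m=(a+b)/2; ax=np.array([.9993,.038]); print('from near end: cells',[m+ax*(25+46*k)/1000 for k in range(4)])
print('partition', P(345,316),P(426,314))
E
```

```text
near end corners [ 0.4782 -0.1529] [ 0.4752 -0.1045] [ 0.4767 -0.1287] 0.048540401987838946
far [ 0.6637 -0.1455] [ 0.6619 -0.0985] [ 0.6628 -0.122 ] 0.04698390339060389
from near end: cells [array([ 0.5017, -0.1277]), array([ 0.5477, -0.126 ]), array([ 0.5936, -0.1242]), array([ 0.6396, -0.1225])]
partition [ 0.5255 -0.1501] [ 0.5225 -0.103 ]
```

{"method": "play_rows", "body": {
  "motion": [
    [[0,0,-0.1],[0,0,0]],
    [[0,0,-0.2],[0,0,0]],
    [[0,0,-0.24],[0,0,0]],
    [[0,0,-0.255],[0,0,0]],
    [[0,0,-0.255],[0,0,0]],
    [[0,0,-0.255],[0,0,0]]
  ]
}}

```text
time: 8.07
tool_pos: [0.5038, -0.1285, 0.0316]
tcp_rot: [-1.193, -1.24, 1.238]
wrist_force: [0.7, 0.3, 0.2]
width: 0.237
```

{"method": "play_rows", "body": {
  "motion": [
    [[0,0,0],[0,0,0]],
    [[0,0,0],[0,0,0]],
    [[0,0,0],[0,0,0]],
    [[0,0,0],[0,0,0]]
  ],
  "gripper": 0.4
}}

```text
time: 8.57
tool_pos: [0.5024, -0.1281, 0.0302]
tcp_rot: [-1.19, -1.238, 1.238]
wrist_force: [-0.2, 0.1, 0.1]
width: 0.602
```

```bash
python3 - <<'E'
from h import *
s=st(); im,d=cams.read_camera('wrist'); save('wrist5.png',im)
E
```

```text
t 8.57 pos [ 0.5024 -0.1281  0.0302] jaw deg 92.27 tooly [ 0. -0. -1.] w 0.602 F [-0.2  0.1  0.1] q [-0.3   0.19  2.11 -0.    0.84 -1.91]
```

View pics/wrist5.png

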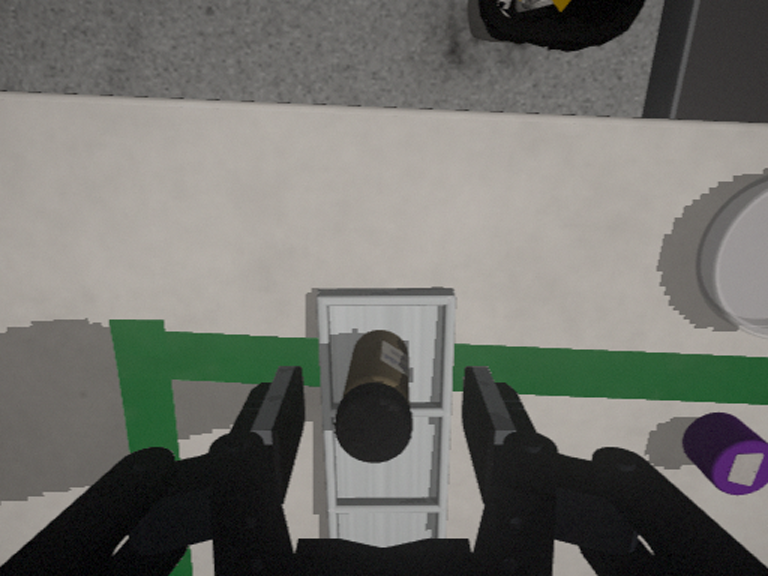

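{"method": "play_rows", "body": {
  "motion": [
    [[0,0,0.12],[0,0,0]],
    [[0,0,0.24],[0,0,0]],
    [[0,0.1,0.25],[0,0,-0.23]],
    [[0,0.2,0.25],[0,0,-0.46]],
    [[0,0.3,0.25],[0,0,-0.69]],
    [[0,0.4,0.25],[0,0,-0.92]],
    [[0,0.4,0.25],[0,0,-0.95]]
  ]
}}

```text
time: 9.5
tool_pos: [0.5022, 0.034, 0.13]
tcp_rot: [-1.462, -0.677, 0.677]
wrist_force: [0.4, -1.0, 0.3]
width: 0.6
```

{"method": "play_rows", "body": {
  "motion": [
    [[0.03,0.1,0],[0,0,-0.23]],
    [[0.06,0.2,0],[0,0,-0.46]],
    [[0.1,0.345,0],[0,0,-0.69]],
    [[0.1,0.345,0],[0,0,-0.9]],
    [[0.1,0.345,0],[0,0,-0.9]]
  ]
}}

```text
time: 10.12
tool_pos: [0.5425, 0.1696, 0.1297]
tcp_rot: [-1.568, -0.126, 0.127]
wrist_force: [-0.8, -0.5, -0.6]
width: 0.599
```

{"method": "play_rows", "body": {
  "motion": [
    [[0,0,0],[0,0,-0.23]],
    [[0,0,-0.05],[0,0,-0.377]],
    [[0,0,-0.1],[0,0,-0.377]],
    [[0,0,-0.1],[0,0,-0.377]],
    [[0,0,-0.1],[0,0,-0.377]]
  ]
}}

```text
time: 10.75
tool_pos: [0.5428, 0.1692, 0.0906]
tcp_rot: [-1.568, 0.108, -0.109]
wrist_force: [0.2, 0.5, 0.7]
width: 0.598
```

```bash
python3 - <<'E'
from h import *
s=st(); im,d=cams.read_camera('wrist'); save('wrist6.png',im); np.savez('w6.npz',T=wristpose(s),im=im,d=d)
E
```

```text
t 10.75 pos [0.5428 0.1692 0.0906] jaw deg -7.92 tooly [ 0. -0. -1.] w 0.598 F [0.2 0.5 0.7] q [ 0.26  0.19  1.97 -0.    0.98  0.4 ]
```

View pics/wrist6.png

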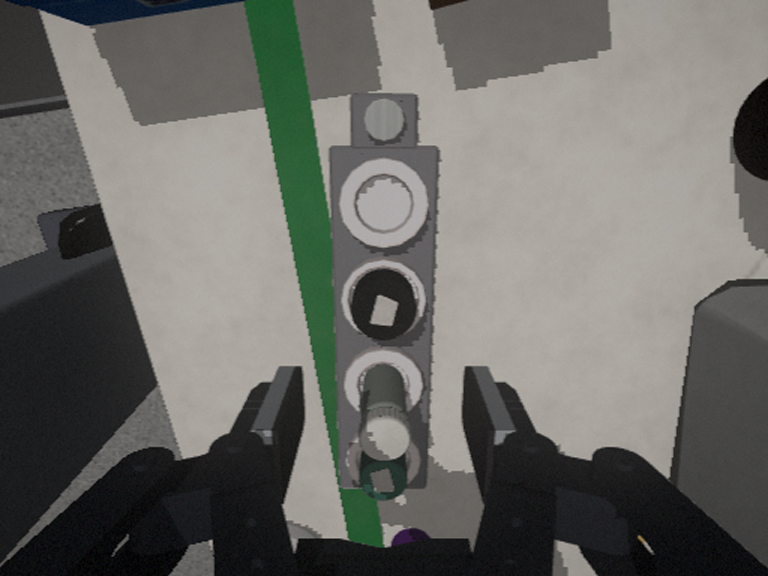

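```bash
python3 - <<'E'
from h import *
T=np.load('w6.npz')['T']
print(pix(T,384/1.5,302/1.5,.026),pix(T,384/1.5,300/1.5,.013),pix(T,384.5/1.5,203/1.5,.013))
E
```

```text
[0.54291465 0.17403695 0.026     ] [0.54244863 0.1703725  0.013     ] [0.54902131 0.21604712 0.013     ]
```

{"method": "play_rows", "body": {
  "motion": [
    [[0,0.005,-0.1],[0,0,0]],
    [[0,0.005,-0.17],[0,0,0]],
    [[0,0.005,-0.192],[0,0,0]],
    [[0,0.005,-0.192],[0,0,0]],
    [[0,0.005,-0.192],[0,0,0]]
  ]
}}

```text
time: 11.42
tool_pos: [0.5439, 0.1723, 0.0149]
tcp_rot: [-1.567, 0.107, -0.111]
wrist_force: [0.4, 0.0, 0.6]
width: 0.6
```

{"method": "play_rows", "body": {
  "motion": [
    [[0,0,0],[0,0,0]],
    [[0,0,0],[0,0,0]],
    [[0,0,0],[0,0,0]],
    [[0,0,0],[0,0,0]],
    [[0,0,0],[0,0,0]]
  ],
  "gripper": 1,
  "squeeze": 25
}}

```text
time: 12.05
tool_pos: [0.5434, 0.1722, 0.0147]
tcp_rot: [-1.567, 0.107, -0.11]
wrist_force: [-0.9, 0.5, 6.3]
width: 0.329
```

```bash
python3 - <<'E'
from h import *
s=st(); im,d=cams.read_camera('wrist'); save('wrist7.png',im)
E
```

```text
t 12.05 pos [0.5434 0.1722 0.0147] jaw deg -7.94 tooly [ 0.002  0.001 -1.   ] w 0.329 F [-0.9  0.5  6.3] q [0.26 0.29 2.01 0.   0.84 0.4 ]
```

View pics/wrist7.png

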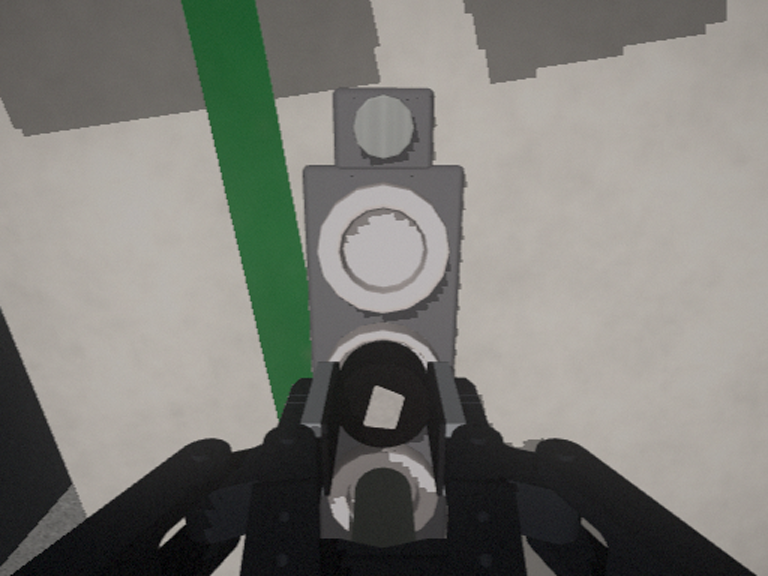

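{"method": "play_rows", "body": {
  "motion": [
    [[0,0,0.1],[0,0,0]],
    [[0,0,0.24],[0,0,0]],
    [[0,0,0.29],[0,0,0.1]],
    [[0,-0.1,0.29],[0,0,0.33]],
    [[0,-0.2,0.29],[0,0,0.56]],
    [[0,-0.3,0.29],[0,0,0.79]],
    [[0,-0.4,0.29],[0,0,0.95]],
    [[0,-0.4,0.29],[0,0,0.95]]
  ]
}}

```text
time: 13.1
tool_pos: [0.5422, 0.0097, 0.1293]
tcp_rot: [-1.519, -0.473, 0.473]
wrist_force: [-0.3, 0.1, -1.6]
width: 0.324
```

{"method": "play_rows", "body": {
  "motion": [
    [[0.011,-0.1,0],[0,0,0.23]],
    [[0.011,-0.2,0],[0,0,0.46]],
    [[0.011,-0.3,0],[0,0,0.69]],
    [[0.011,-0.345,0],[0,0,0.9]],
    [[0.011,-0.345,0],[0,0,0.95]]
  ]
}}

```text
time: 13.72
tool_pos: [0.547, -0.1266, 0.1293]
tcp_rot: [-1.304, -1.047, 1.047]
wrist_force: [0.5, -0.6, -0.6]
width: 0.328
```

{"method": "play_rows", "body": {
  "motion": [
    [[0,0,0],[0,0,0.23]],
    [[0,0,-0.05],[0,0,0.327]],
    [[0,0,-0.1],[0,0,0.327]],
    [[0,0,-0.1],[0,0,0.327]],
    [[0,0,-0.1],[0,0,0.327]]
  ]
}}

```text
time: 14.35
tool_pos: [0.5473, -0.1256, 0.0898]
tcp_rot: [-1.191, -1.239, 1.238]
wrist_force: [-0.7, 0.0, -0.9]
width: 0.326
```

```bash
python3 - <<'E'
from h import *
s=st(); im,d=cams.read_camera('wrist'); save('wrist8.png',im); np.savez('w8.npz',T=wristpose(s),im=im,d=d)
E
```

```text
t 14.35 pos [ 0.5473 -0.1256  0.0898] jaw deg 92.27 tooly [ 0.001  0.    -1.   ] w 0.326 F [-0.7  0.  -0.9] q [-0.27  0.18  1.98  0.    0.98 -1.88]
```

View pics/wrist8.png

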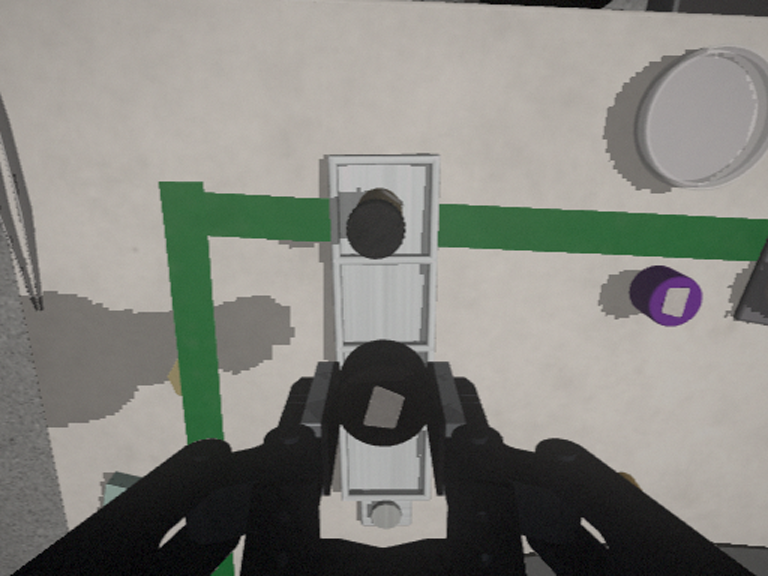

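{"method": "play_rows", "body": {
  "motion": [
    [[0.001,-0.001,-0.1],[0,0,0]],
    [[0.001,-0.001,-0.17],[0,0,0]],
    [[0.001,-0.001,-0.19],[0,0,0]],
    [[0.001,-0.001,-0.197],[0,0,0]],
    [[0.001,-0.001,-0.197],[0,0,0]],
    [[0.001,-0.001,-0.197],[0,0,0]]
  ]
}}

```text
time: 15.15
tool_pos: [0.5484, -0.1268, 0.0118]
tcp_rot: [-1.193, -1.24, 1.238]
wrist_force: [-0.3, 0.7, -0.3]
width: 0.321
```

```bash
python3 - <<'E'
from h import *
s=st()
E
```

```text
t 15.15 pos [ 0.5484 -0.1268  0.0118] jaw deg 92.26 tooly [ 0.003 -0.001 -1.   ] w 0.321 F [-0.3  0.7 -0.3] q [-0.27  0.29  2.03  0.    0.83 -1.88]
```

{"method": "play_rows", "body": {
  "motion": [
    [[0,0,0],[0,0,0]],
    [[0,0,0],[0,0,0]],
    [[0,0,0],[0,0,0]],
    [[0,0,0],[0,0,0]]
  ],
  "gripper": 0.4
}}

```text
time: 15.65
tool_pos: [0.5472, -0.1265, 0.0105]
tcp_rot: [-1.19, -1.238, 1.238]
wrist_force: [-0.1, -0.5, -0.3]
width: 0.6
```

```bash
python3 - <<'E'
from h import *
s=st(); im,d=cams.read_camera('wrist'); save('wrist9.png',im)
E
```

```text
t 15.65 pos [ 0.5472 -0.1265  0.0105] jaw deg 92.26 tooly [-0.  0. -1.] w 0.6 F [-0.1 -0.5 -0.3] q [-0.27  0.29  2.03 -0.    0.83 -1.88]
```

View pics/wrist9.png

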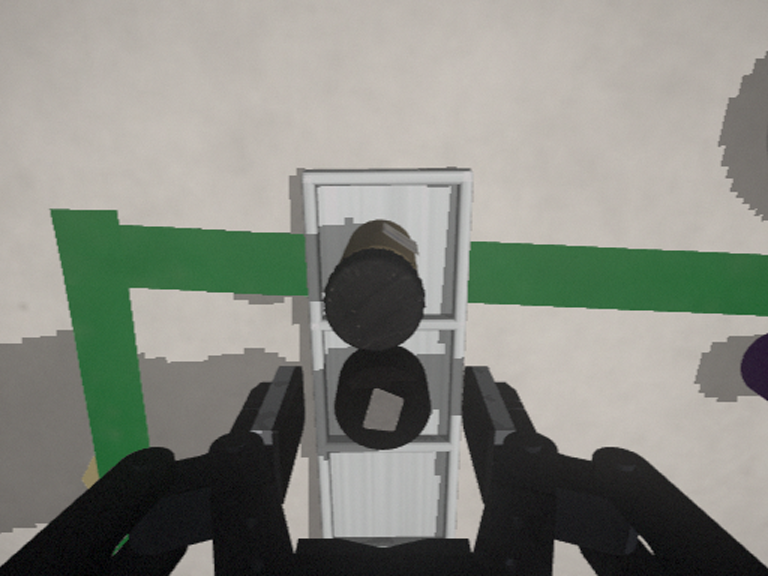

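{"method": "play_rows", "body": {
  "motion": [
    [[0,0,0.12],[0,0,0]],
    [[0,0,0.26],[0,0,0]],
    [[0,0,0.3],[0,0,-0.1]],
    [[0,0.1,0.3],[0,0,-0.33]],
    [[0,0.2,0.3],[0,0,-0.56]],
    [[0,0.3,0.3],[0,0,-0.79]],
    [[0,0.35,0.3],[0,0,-0.95]],
    [[0,0.35,0.3],[0,0,-0.95]]
  ]
}}

```text
time: 16.7
tool_pos: [0.547, 0.0148, 0.1304]
tcp_rot: [-1.462, -0.677, 0.677]
wrist_force: [-0.4, -0.1, -1.1]
width: 0.6
```

{"method": "play_rows", "body": {
  "motion": [
    [[-0.028,0.1,0],[0,0,-0.23]],
    [[-0.028,0.2,0],[0,0,-0.46]],
    [[-0.028,0.277,0],[0,0,-0.69]],
    [[-0.028,0.277,0],[0,0,-0.9]],
    [[-0.028,0.277,0],[0,0,-0.9]]
  ]
}}

```text
time: 17.32
tool_pos: [0.5361, 0.1238, 0.1304]
tcp_rot: [-1.568, -0.126, 0.126]
wrist_force: [-0.5, 0.3, -0.0]
width: 0.599
```

{"method": "play_rows", "body": {
  "motion": [
    [[0,0,0],[0,0,-0.23]],
    [[0,0,-0.05],[0,0,-0.377]],
    [[0,0,-0.08],[0,0,-0.377]],
    [[0,0,-0.08],[0,0,-0.377]],
    [[0,0,-0.08],[0,0,-0.377]]
  ]
}}

```text
time: 17.95
tool_pos: [0.5363, 0.1241, 0.0988]
tcp_rot: [-1.568, 0.107, -0.108]
wrist_force: [0.2, -0.2, 0.2]
width: 0.598
```

```bash
python3 - <<'E'
from h import *
s=st(); im,d=cams.read_camera('wrist'); save('wrist10.png',im); np.savez('w10.npz',T=wristpose(s),im=im,d=d)
E
```

```text
t 17.95 pos [0.5363 0.1241 0.0988] jaw deg -7.86 tooly [ 0.  0. -1.] w 0.598 F [ 0.2 -0.2  0.2] q [ 0.18  0.15  2.   -0.    0.99  0.32]
```

View pics/wrist10.png

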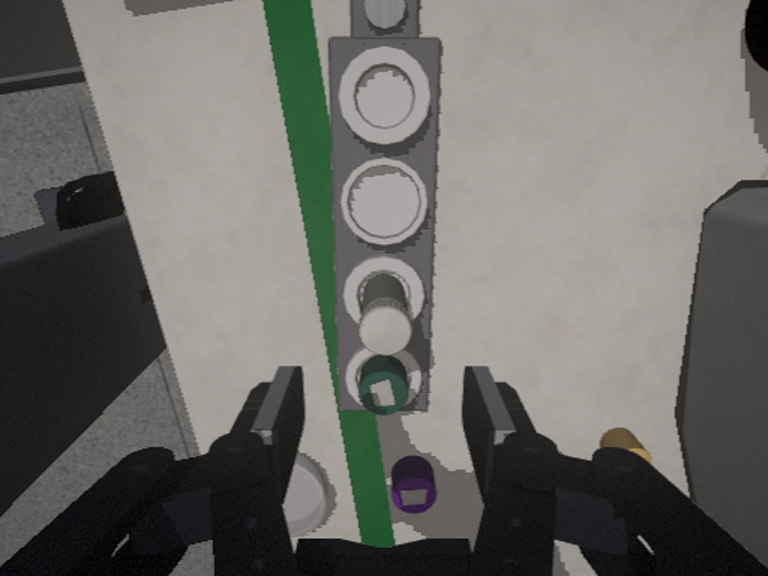

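{"method": "play_rows", "body": {
  "motion": [
    [[0,0.001,-0.1],[0,0,0]],
    [[0,0.001,-0.165],[0,0,0]],
    [[0,0.001,-0.165],[0,0,0]],
    [[0,0.001,-0.165],[0,0,0]],
    [[0,0.001,-0.165],[0,0,0]]
  ]
}}

```text
time: 18.62
tool_pos: [0.5376, 0.125, 0.0343]
tcp_rot: [-1.567, 0.106, -0.111]
wrist_force: [0.2, -0.1, 0.2]
width: 0.601
```

{"method": "play_rows", "body": {
  "motion": [
    [[0,0,0],[0,0,0]],
    [[0,0,0],[0,0,0]],
    [[0,0,0],[0,0,0]],
    [[0,0,0],[0,0,0]],
    [[0,0,0],[0,0,0]],
    [[0,0,0],[0,0,0]]
  ],
  "gripper": 1,
  "squeeze": 25
}}

```text
time: 19.38
tool_pos: [0.5368, 0.1249, 0.0334]
tcp_rot: [-1.568, 0.108, -0.11]
wrist_force: [-0.9, 0.5, 6.3]
width: 0.235
```

```bash
python3 - <<'E'
from h import *
s=st(); im,d=cams.read_camera('wrist'); save('wrist11.png',im)
E
```

```text
t 19.38 pos [0.5368 0.1249 0.0334] jaw deg -7.95 tooly [ 0.001  0.    -1.   ] w 0.235 F [-0.9  0.5  6.3] q [0.18 0.24 2.04 0.   0.86 0.32]
```

View pics/wrist11.png

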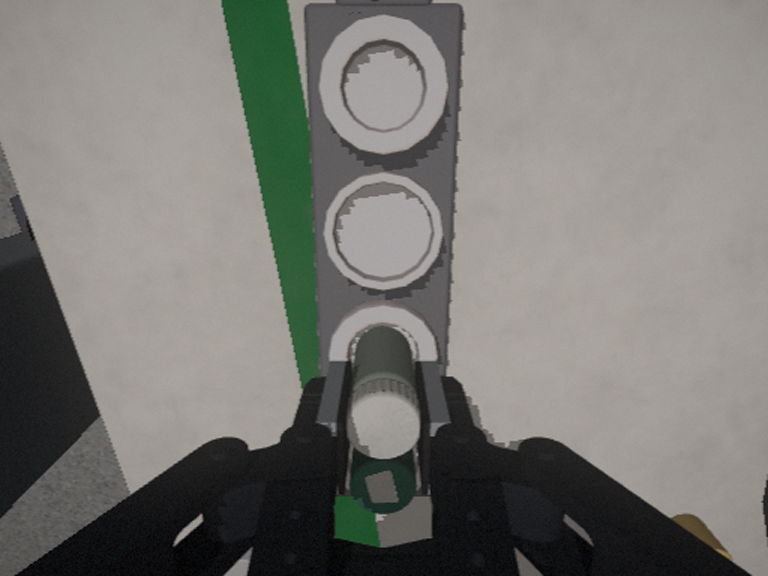

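{"method": "play_rows", "body": {
  "motion": [
    [[0,0,0.1],[0,0,0]],
    [[0,0,0.23],[0,0,0]],
    [[0,0,0.27],[0,0,0.1]],
    [[0,-0.1,0.27],[0,0,0.33]],
    [[0,-0.2,0.27],[0,0,0.56]],
    [[0,-0.3,0.27],[0,0,0.79]],
    [[0,-0.35,0.27],[0,0,0.95]],
    [[0,-0.35,0.27],[0,0,0.95]]
  ]
}}

```text
time: 20.42
tool_pos: [0.5355, -0.0165, 0.1399]
tcp_rot: [-1.518, -0.472, 0.474]
wrist_force: [0.0, 0.4, -0.1]
width: 0.235
```

{"method": "play_rows", "body": {
  "motion": [
    [[0,-0.1,0],[0,0,0.23]],
    [[0.05,-0.2,0],[0,0,0.46]],
    [[0.1,-0.272,0],[0,0,0.69]],
    [[0.143,-0.272,0],[0,0,0.9]],
    [[0.143,-0.272,0],[0,0,0.95]]
  ]
}}

```text
time: 21.05
tool_pos: [0.5943, -0.1236, 0.14]
tcp_rot: [-1.304, -1.048, 1.047]
wrist_force: [0.1, 0.8, -1.1]
width: 0.241
```

{"method": "play_rows", "body": {
  "motion": [
    [[0,0,0],[0,0,0.23]],
    [[0,0,-0.05],[0,0,0.327]],
    [[0,0,-0.1],[0,0,0.327]],
    [[0,0,-0.1],[0,0,0.327]],
    [[0,0,-0.1],[0,0,0.327]]
  ]
}}

```text
time: 21.68
tool_pos: [0.5932, -0.1238, 0.1004]
tcp_rot: [-1.19, -1.237, 1.238]
wrist_force: [0.4, 0.4, 0.6]
width: 0.237
```

```bash
python3 - <<'E'
from h import *
s=st(); im,d=cams.read_camera('wrist'); save('wrist12.png',im); np.savez('w12.npz',T=wristpose(s),im=im,d=d)
E
```

```text
t 21.68 pos [ 0.5932 -0.1238  0.1004] jaw deg 92.21 tooly [-0.  0. -1.] w 0.237 F [0.4 0.4 0.6] q [-0.25  0.25  1.88  0.    1.01 -1.86]
```

View pics/wrist12.png

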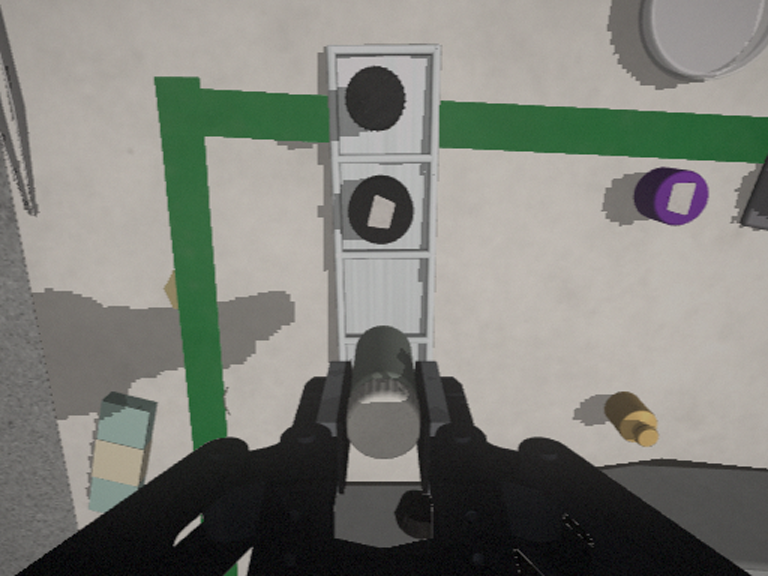

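{"method": "play_rows", "body": {
  "motion": [
    [[0.001,-0.001,-0.1],[0,0,0]],
    [[0.001,-0.001,-0.15],[0,0,0]],
    [[0.001,-0.001,-0.17],[0,0,0]],
    [[0.001,-0.001,-0.176],[0,0,0]],
    [[0.001,-0.001,-0.176],[0,0,0]],
    [[0.001,-0.001,-0.176],[0,0,0]]
  ]
}}

```text
time: 22.48
tool_pos: [0.5945, -0.1247, 0.0312]
tcp_rot: [-1.192, -1.239, 1.238]
wrist_force: [0.7, -0.5, 0.5]
width: 0.24
```

{"method": "play_rows", "body": {
  "motion": [
    [[0,0,0],[0,0,0]],
    [[0,0,0],[0,0,0]],
    [[0,0,0],[0,0,0]],
    [[0,0,0],[0,0,0]]
  ],
  "gripper": 0.4
}}

```text
time: 22.98
tool_pos: [0.5936, -0.1245, 0.0301]
tcp_rot: [-1.19, -1.238, 1.238]
wrist_force: [-0.2, 0.2, 0.0]
width: 0.6
```

```bash
python3 - <<'E'
from h import *
s=st(); im,d=cams.read_camera('wrist'); save('wrist13.png',im)
E
```

```text
t 22.98 pos [ 0.5936 -0.1245  0.0301] jaw deg 92.27 tooly [-0. -0. -1.] w 0.6 F [-0.2  0.2  0. ] q [-0.25  0.33  1.92 -0.    0.89 -1.86]
```

View pics/wrist13.png

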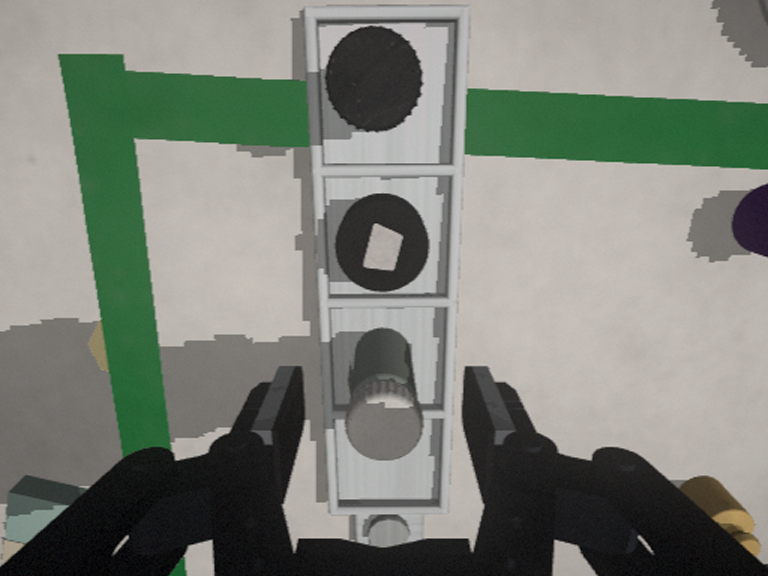

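{"method": "play_rows", "body": {
  "motion": [
    [[0,0,0.12],[0,0,0]],
    [[0,0,0.24],[0,0,0]],
    [[-0.04,0,0.28],[0,0,-0.1]],
    [[-0.1,0.1,0.28],[0,0,-0.33]],
    [[-0.16,0.2,0.28],[0,0,-0.56]],
    [[-0.16,0.25,0.28],[0,0,-0.79]],
    [[-0.16,0.25,0.28],[0,0,-0.95]],
    [[-0.16,0.25,0.28],[0,0,-0.95]]
  ]
}}

```text
time: 24.02
tool_pos: [0.5295, -0.0241, 0.1421]
tcp_rot: [-1.463, -0.677, 0.676]
wrist_force: [0.3, -1.0, 0.3]
width: 0.599
```

{"method": "play_rows", "body": {
  "motion": [
    [[0,0.1,0],[0,0,-0.23]],
    [[0,0.2,0],[0,0,-0.46]],
    [[0,0.259,0],[0,0,-0.69]],
    [[0,0.259,0],[0,0,-0.9]],
    [[0,0.259,0],[0,0,-0.9]]
  ]
}}

```text
time: 24.65
tool_pos: [0.5296, 0.0791, 0.142]
tcp_rot: [-1.567, -0.126, 0.127]
wrist_force: [0.3, -0.3, 0.2]
width: 0.601
```

{"method": "play_rows", "body": {
  "motion": [
    [[0,0,0],[0,0,-0.23]],
    [[0,0,-0.05],[0,0,-0.377]],
    [[0,0,-0.12],[0,0,-0.377]],
    [[0,0,-0.12],[0,0,-0.377]],
    [[0,0,-0.12],[0,0,-0.377]]
  ]
}}

```text
time: 25.28
tool_pos: [0.5301, 0.0788, 0.0947]
tcp_rot: [-1.568, 0.107, -0.108]
wrist_force: [-0.1, -0.2, 1.6]
width: 0.602
```

{"method": "play_rows", "body": {
  "motion": [
    [[0,0,0],[-0.18,0.025,0]],
    [[0,0,0],[-0.352,0.049,0]],
    [[0,0,0],[-0.352,0.049,0]],
    [[0,0,0],[-0.352,0.049,0]],
    [[0,0,0],[-0.352,0.049,0]]
  ]
}}

```text
time: 25.9
tool_pos: [0.5297, 0.0784, 0.0946]
tcp_rot: [-1.845, 0.129, -0.098]
wrist_force: [0.1, -0.3, -1.6]
width: 0.6
```

```bash
python3 - <<'E'
from h import *
s=st(); im,d=cams.read_camera('wrist'); save('wrist14.png',im); T=wristpose(s);np.savez('w14.npz',T=T,im=im,d=d)
for l in ['puck_narrow','seat_puck_narrow']:
    for r in cams.mark_of('wrist',l): print(l,r['conf'],(T@np.r_[r['xyz'],1])[:3])
E
```

```text
t 25.9 pos [0.5297 0.0784 0.0946] jaw deg -8.01 tooly [-0.038 -0.272 -0.962] w 0.6 F [ 0.1 -0.3 -1.6] q [ 0.26  0.21  1.97 -0.29  1.09  0.55]
puck_narrow 0.75 [0.52870212 0.07763252 0.01309013]
puck_narrow 0.75 [5.36373019e-01 1.25453502e-02 3.94157093e-04]
puck_narrow 0.42 [ 0.56860979 -0.1236975   0.00340033]
seat_puck_narrow 0.83 [0.52981503 0.08044498 0.00249242]
```

View pics/wrist14.png

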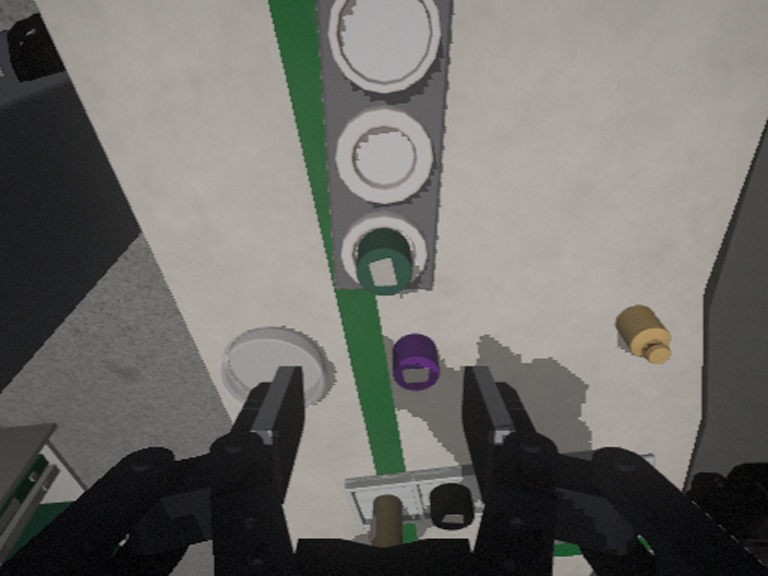

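{"method": "play_rows", "body": {
  "motion": [
    [[0,0.001,-0.1],[0,0,0]],
    [[0,0.001,-0.17],[0,0,0]],
    [[0,0.001,-0.195],[0,0,0]],
    [[0,0.001,-0.195],[0,0,0]],
    [[0,0.001,-0.195],[0,0,0]]
  ]
}}

```text
time: 26.68
tool_pos: [0.5308, 0.0797, 0.0173]
tcp_rot: [-1.846, 0.127, -0.099]
wrist_force: [-0.3, -0.7, -0.4]
width: 0.602
```

```bash
python3 - <<'E'
from h import *
s=st(); im,d=cams.read_camera('wrist'); save('wrist15.png',im)
E
```

```text
t 26.68 pos [0.5308 0.0797 0.0173] jaw deg -7.95 tooly [-0.036 -0.272 -0.962] w 0.602 F [-0.3 -0.7 -0.4] q [ 0.27  0.31  2.01 -0.32  0.95  0.61]
```

View pics/wrist15.png

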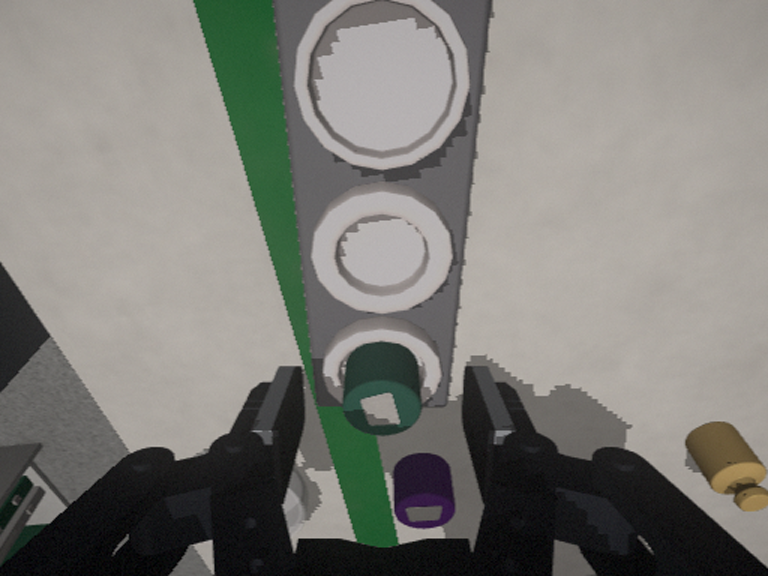

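Green puck at (382,392), between the pads. Closing.

{"method": "play_rows", "body": {
  "motion": [
    [[0,0,0],[0,0,0]],
    [[0,0,0],[0,0,0]],
    [[0,0,0],[0,0,0]],
    [[0,0,0],[0,0,0]],
    [[0,0,0],[0,0,0]],
    [[0,0,0],[0,0,0]]
  ],
  "gripper": 1,
  "squeeze": 30
}}

```text
time: 27.48
tool_pos: [0.5303, 0.0798, 0.0171]
tcp_rot: [-1.846, 0.127, -0.098]
wrist_force: [-1.0, 0.7, 6.0]
width: 0.268
```

```bash
python3 - <<'E'
from h import *
st()
E
```

```text
t 27.48 pos [0.5303 0.0798 0.0171] jaw deg -7.94 tooly [-0.037 -0.273 -0.961] w 0.268 F [-1.   0.7  6. ] q [ 0.27  0.31  2.01 -0.32  0.95  0.61]
```

{"method": "play_rows", "body": {
  "motion": [
    [[0,0,0.06],[0,0,0]],
    [[0,0,0.16],[0,0,0]],
    [[0,0,0.24],[0,0,0]],
    [[0,0,0.24],[0,0,0]],
    [[0,0,0.24],[0,0,0]]
  ]
}}

```text
time: 28.1
tool_pos: [0.5289, 0.0794, 0.1113]
tcp_rot: [-1.847, 0.129, -0.096]
wrist_force: [0.4, -0.1, -1.0]
width: 0.262
```

```bash
python3 - <<'E'
from h import *
s=st(); im,d=cams.read_camera('wrist'); save('wrist16.png',im)
im,d=cams.read_camera('scene'); save('scene16.png',im[80:260,130:400],2.8)
E
```

```text
t 28.1 pos [0.5289 0.0794 0.1113] jaw deg -7.96 tooly [-0.039 -0.273 -0.961] w 0.262 F [ 0.4 -0.1 -1. ] q [ 0.27  0.19  1.96 -0.28  1.12  0.55]
```

View pics/wrist16.png

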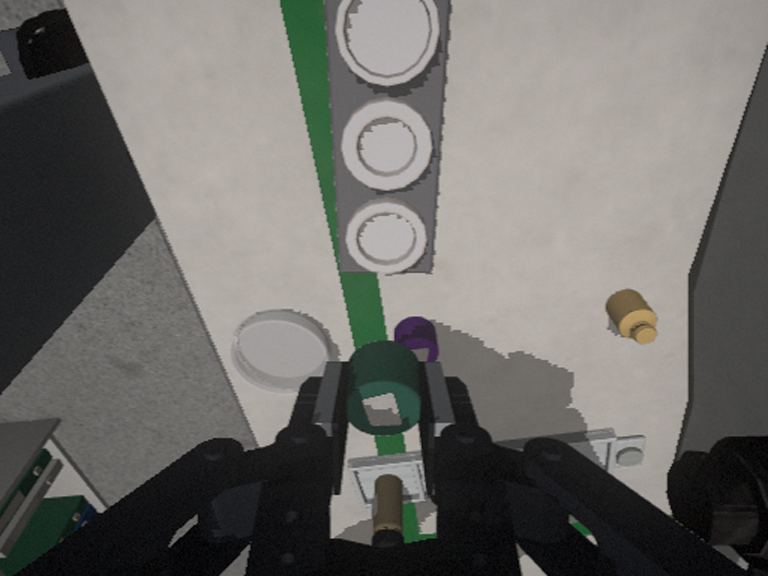

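View pics/scene16.png

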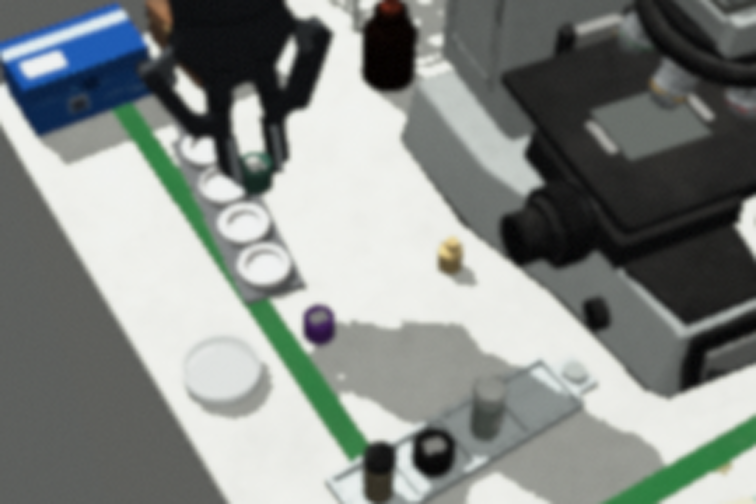

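{"method": "play_rows", "body": {
  "motion": [
    [[0,0,0.05],[0,0,0.15]],
    [[0,-0.1,0.05],[0,0,0.35]],
    [[0,-0.2,0.05],[0,0,0.56]],
    [[0,-0.25,0.05],[0,0,0.79]],
    [[0,-0.25,0.05],[0,0,0.95]],
    [[0,-0.25,0.05],[0,0,0.95]]
  ]
}}

```text
time: 28.95
tool_pos: [0.5279, -0.0211, 0.1305]
tcp_rot: [-1.785, -0.555, 0.422]
wrist_force: [0.5, 0.1, -0.2]
width: 0.267
```

{"method": "play_rows", "body": {
  "motion": [
    [[0,-0.1,0],[0,0,0.2]],
    [[0,-0.2,0],[0,0,0.4]],
    [[0,-0.256,0],[0,0,0.6]],
    [[0,-0.256,0],[0,0,0.8]],
    [[0,-0.256,0],[0,0,0.95]],
    [[0,-0.256,0],[0,0,0.95]]
  ]
}}

```text
time: 29.7
tool_pos: [0.5292, -0.1232, 0.1312]
tcp_rot: [-1.526, -1.221, 0.921]
wrist_force: [0.1, -0.3, -0.4]
width: 0.268
```

{"method": "play_rows", "body": {
  "motion": [
    [[0.02,0,0],[0,0,0.2]],
    [[0.1,0,0],[0,0,0.327]],
    [[0.17,0,0],[0,0,0.327]],
    [[0.2,0,0],[0,0,0.327]],
    [[0.2,0,0],[0,0,0.327]],
    [[0.2,0,0],[0,0,0.327]]
  ]
}}

```text
time: 30.45
tool_pos: [0.6085, -0.1223, 0.1314]
tcp_rot: [-1.387, -1.444, 1.089]
wrist_force: [-0.6, -0.1, -0.8]
width: 0.267
```

```bash
python3 - <<'E'
from h import *
s=st(); im,d=cams.read_camera('wrist'); save('wrist17.png',im)
im,d=cams.read_camera('scene'); save('scene17.png',im[80:290,180:450],2.8)
E
```

```text
t 30.45 pos [ 0.6085 -0.1223  0.1314] jaw deg 92.25 tooly [ 0.273  0.011 -0.962] w 0.267 F [-0.6 -0.1 -0.8] q [-0.29  0.09  2.03  0.13  0.76 -1.98]
```

View pics/wrist17.png

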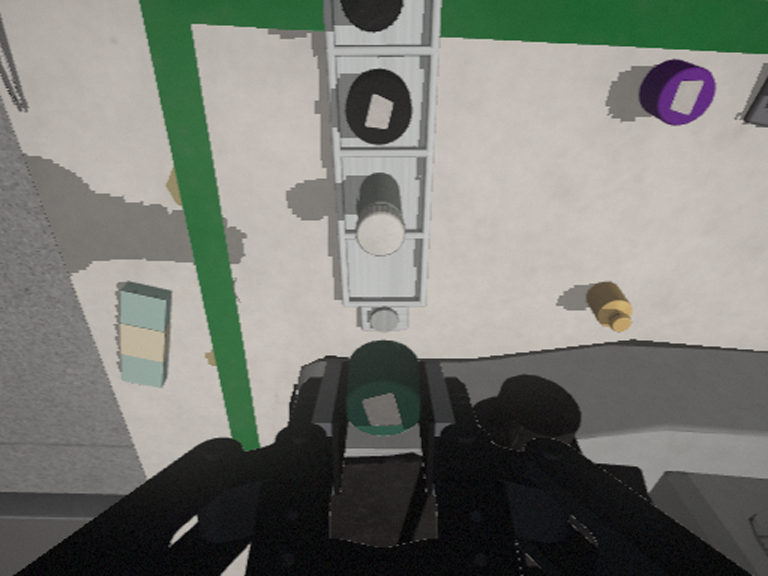

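View pics/scene17.png

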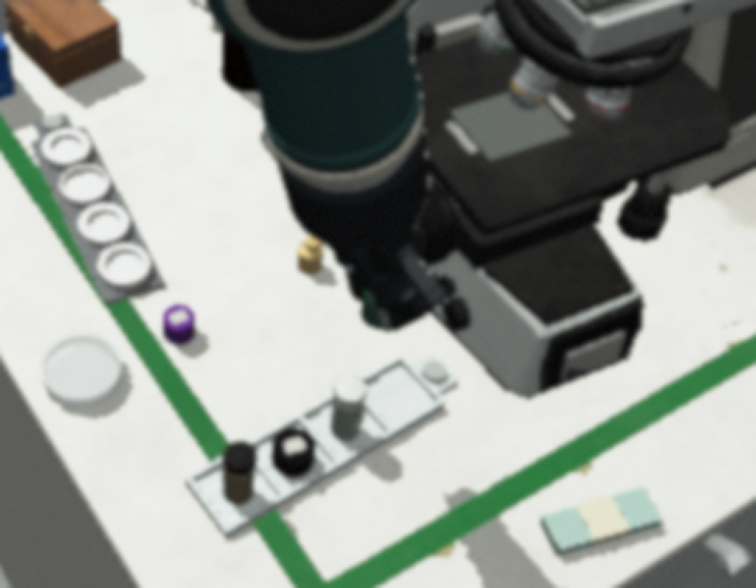

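{"method": "play_rows", "body": {
  "motion": [
    [[0.04,0,0],[0,0,0]],
    [[0.074,-0.001,-0.03],[0,0,0]],
    [[0.074,-0.001,-0.1],[0,0,0]],
    [[0.074,-0.001,-0.16],[0,0,0]],
    [[0.074,-0.001,-0.2],[0,0,0]],
    [[0.074,-0.001,-0.2],[0,0,0]],
    [[0.074,-0.001,-0.2],[0,0,0]]
  ]
}}

```text
time: 31.42
tool_pos: [0.6402, -0.1236, 0.0531]
tcp_rot: [-1.391, -1.446, 1.088]
wrist_force: [0.5, 0.2, 0.0]
width: 0.265
```

```bash
python3 - <<'E'
from h import *
s=st(); im,d=cams.read_camera('wrist'); save('wrist18.png',im)
E
```

```text
t 31.43 pos [ 0.6402 -0.1236  0.0531] jaw deg 92.26 tooly [ 0.277  0.011 -0.961] w 0.265 F [0.5 0.2 0. ] q [-0.27  0.24  2.02  0.15  0.62 -1.99]
```

View pics/wrist18.png

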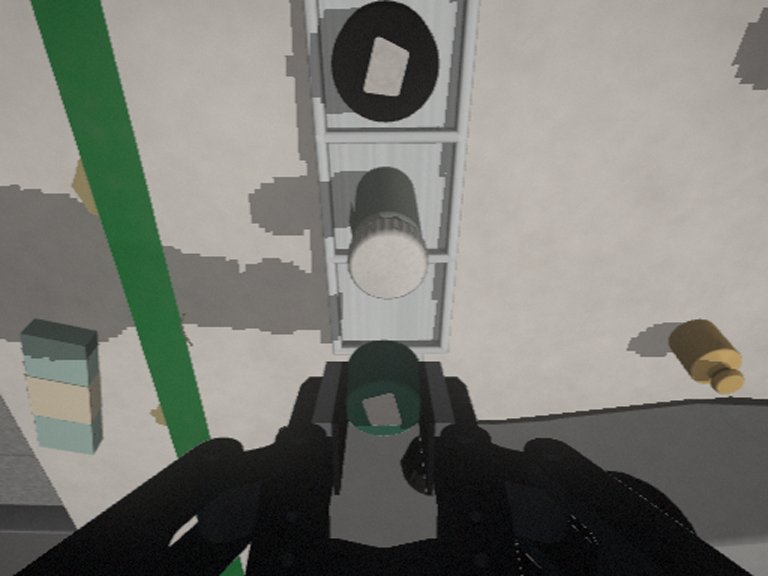

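{"method": "play_rows", "body": {
  "motion": [
    [[-0.001,0,-0.05],[0,0,0]],
    [[-0.001,0,-0.08],[0,0,0]],
    [[-0.001,0,-0.095],[0,0,0]],
    [[-0.001,0,-0.095],[0,0,0]],
    [[-0.001,0,-0.095],[0,0,0]],
    [[-0.001,0,-0.095],[0,0,0]]
  ]
}}

```text
time: 32.22
tool_pos: [0.6392, -0.1234, 0.0147]
tcp_rot: [-1.39, -1.446, 1.089]
wrist_force: [-0.5, -0.2, 0.1]
width: 0.265
```

```bash
python3 - <<'E'
from h import *
s=st(); im,d=cams.read_camera('wrist'); save('wrist19.png',im)
E
```

```text
t 32.23 pos [ 0.6392 -0.1234  0.0147] jaw deg 92.27 tooly [ 0.276  0.011 -0.961] w 0.265 F [-0.5 -0.2  0.1] q [-0.27  0.3   2.04  0.16  0.55 -2.01]
```

View pics/wrist19.png

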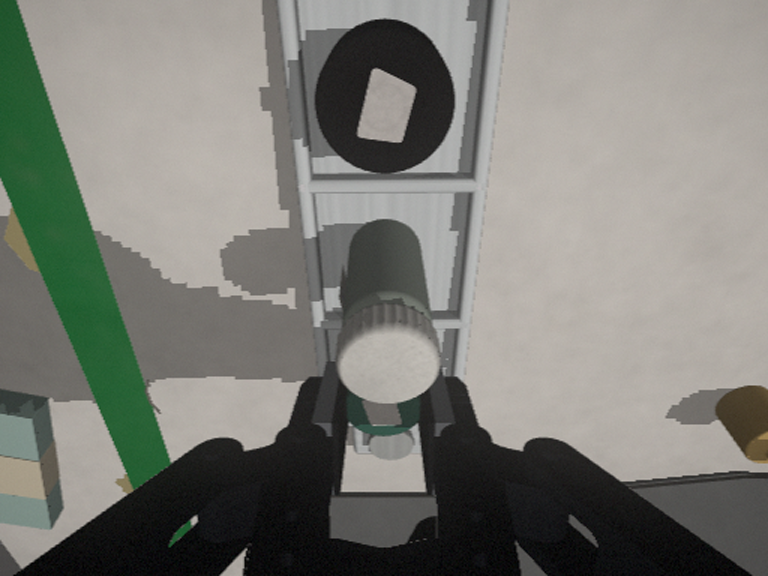

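{"method": "play_rows", "body": {
  "motion": [
    [[0,0,-0.003],[0,0,0]],
    [[0,0,-0.003],[0,0,0]],
    [[0,0,-0.003],[0,0,0]]
  ]
}}

```text
time: 32.65
tool_pos: [0.6391, -0.1234, 0.0132]
tcp_rot: [-1.39, -1.445, 1.089]
wrist_force: [0.0, -0.1, 1.3]
width: 0.266
```

{"method": "play_rows", "body": {
  "motion": [
    [[0,0,0],[0,0,0]],
    [[0,0,0],[0,0,0]],
    [[0,0,0],[0,0,0]],
    [[0,0,0],[0,0,0]]
  ],
  "gripper": 0.5
}}

```text
time: 33.15
tool_pos: [0.6387, -0.1232, 0.0127]
tcp_rot: [-1.389, -1.445, 1.089]
wrist_force: [-1.1, -0.0, -0.3]
width: 0.501
```

{"method": "play_rows", "body": {
  "motion": [
    [[0,0,0.05],[0,0,0]],
    [[0,0,0.15],[0,0,0]],
    [[0,0,0.25],[0,0,0]],
    [[-0.05,0,0.3],[0,0,0]],
    [[-0.15,0,0.3],[0,0,0]],
    [[-0.2,0,0.3],[0,0,0]],
    [[-0.2,0,0.3],[0,0,0]],
    [[-0.2,0,0.3],[0,0,0]]
  ]
}}

```text
time: 34.15
tool_pos: [0.56, -0.1236, 0.1343]
tcp_rot: [-1.391, -1.446, 1.088]
wrist_force: [-0.2, -0.3, -0.2]
width: 0.499
```

```bash
python3 - <<'E'
from h import *
np.set_printoptions(precision=4,suppress=True)
s=st(); im,d=cams.read_camera('wrist'); save('wrist20.png',im)
T=wristpose(s);np.savez('w20.npz',T=T,im=im,d=d)
for l in ['vial_white_cap','vial_black_cap','puck_wide','puck_narrow']:
    for r in cams.mark_of('wrist',l): print(l,r['conf'],(T@np.r_[r['xyz'],1])[:3])
im,d=cams.read_camera('scene'); save('scene20.png',im[80:290,180:450],2.8)
E
```

```text
t 34.15 pos [ 0.56   -0.1236  0.1343] jaw deg 92.25 tooly [ 0.278  0.01  -0.961] w 0.499 F [-0.2 -0.3 -0.2] q [-0.32 -0.01  2.12  0.14  0.76 -2.02]
vial_white_cap 0.77 [ 0.5967 -0.1252  0.0045]
vial_black_cap 0.92 [ 0.5012 -0.1302  0.0015]
puck_wide 0.68 [ 0.5463 -0.1284  0.0067]
puck_wide 0.34 [ 0.5694 -0.1272  0.0015]
puck_narrow 0.93 [0.5371 0.0108 0.0031]
puck_narrow 0.67 [ 0.6356 -0.1252  0.0063]
```

View pics/wrist20.png

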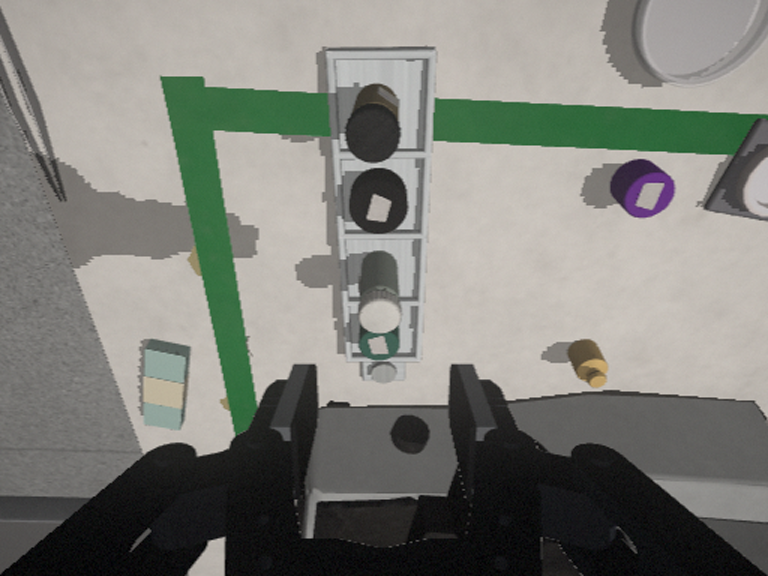

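View pics/scene20.png

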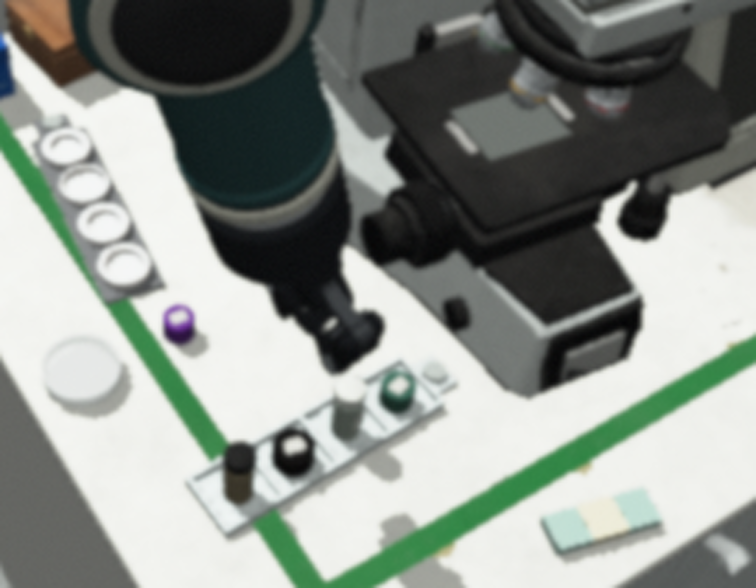

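All four appear to be standing in the right cells. I'll back off and measure the top heights by depth.

{"method": "play_rows", "body": {
  "motion": [
    [[0,0.15,0.1],[0,0,0]],
    [[-0.05,0.3,0.2],[0,0,0]],
    [[-0.1,0.45,0.2],[0,0,0]],
    [[-0.1,0.5,0.2],[0,0,0]],
    [[-0.1,0.5,0.2],[0,0,0]],
    [[-0.1,0.5,0.2],[0,0,0]],
    [[-0.1,0.5,0.2],[0,0,0]]
  ]
}}

```text
time: 35.33
tool_pos: [0.519, 0.0757, 0.2124]
tcp_rot: [-1.389, -1.443, 1.089]
wrist_force: [-1.4, -0.1, -0.4]
width: 0.501
```

```bash
python3 - <<'E'
from h import *
np.set_printoptions(precision=4,suppress=True)
im,d=cams.read_camera('top'); save('top21.png',im[110:230,270:350],5)
c=cams.calibration('top');K=c['mtx'];R=c['R'];t=c['t']
v,u=np.mgrid[:384,:512]; P=np.stack([(u-K[0,2])/K[0,0]*d,(v-K[1,2])/K[1,1]*d,d],-1); W=(P-t)@R
for n,c in zip(['black','wide','white','green'],[(.502,-.128),(.548,-.1262),(.594,-.1244),(.640,-.1228)]):
    m=(abs(W[...,0]-c[0])<.02)&(abs(W[...,1]-c[1])<.02)&(W[...,2]>.015)
    zt=np.percentile(W[m][:,2],95); tp=m&(W[...,2]>zt-.004)
    print(n,'offset',(W[tp].mean(0)[:2]-c)*1000,'top z',W[tp][:,2].mean(),tp.sum())
st()
E
```

```text
black offset [ 1.6948 -2.8494] top z 0.055456766112845425 75
wide offset [ 1.7751 -1.1206] top z 0.022021829784568858 126
white offset [-0.0649 -0.6968] top z 0.055260484136945204 76
green offset [-1.0839 -1.6581] top z 0.024045464078325224 83
t 35.38 pos [0.5189 0.0756 0.2124] jaw deg 92.16 tooly [ 0.274  0.01  -0.962] w 0.5 F [ 0.2  0.2 -0. ] q [ 0.11 -0.19  2.14 -0.03  0.92 -1.49]
```

View pics/top21.png

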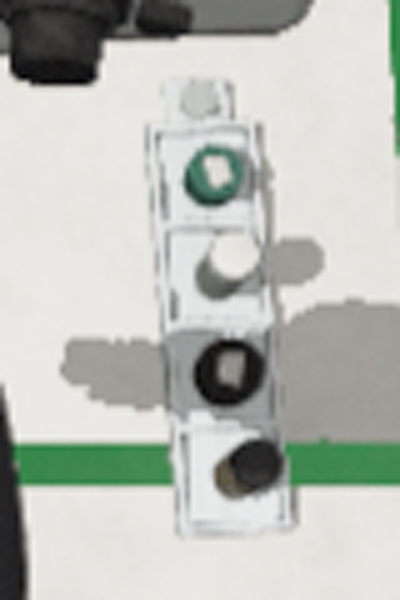

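All four are upright, within 3 mm of their cell centres, and their top heights match standing on the cell floor (22 and 24 mm for the pucks, about 55–56 mm for the vials). Handing in.

```bash
python3 - <<'E'
from h import *
print(bot.finish_job())
E
```

```text
the job is handed in; nothing more can be done
None
```

All four samples are in the new tray in reverse order, upright and let go, and the job was handed in at about 35 s of the 96 s allowed. From the end of the tray without the tab, the order is black-cap vial, wide black puck, white-cap vial, then green puck nearest the tab. I placed the green puck with the gripper tilted 16° to stay clear of the microscope stage. I left the purple look-alike alone.

**Last checks:** A depth measurement from the top camera put every sample within about 3 mm of its cell centre. The tops were at 22 and 24 mm for the pucks, as expected for samples standing on the cell floor. The vials read about 55.3 and 55.5 mm, just under the 56 mm expected, which I take to be measurement noise. The gripper was well clear of everything when I handed in.

**Disagreements:** The recognition network also reported the purple look-alike, and once a spot near the tray, as the green puck; I told them apart by colour and position. No check failed. The hand-in gave no verdict, so I can't confirm the result beyond these measurements.

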